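# Lever up the sagging stone slab and shim it level

## Robot

A 6-joint arm with a two-finger parallel gripper is mounted at the origin on a cart in front of the work surface, level with it; the furniture and walls round the work are solid. World frame = base frame: x ahead of the robot, y to its left, z up, the work surface at z = 0. Lengths are in m, angles in rad, forces in N, time in s.
With the tool pointing down it reaches from about 0.25 to 0.725 m from the base axis. Payload 9.7 kg.
Tool frame: the origin (TCP) lies midway between the tips of the shut fingers; the grasp point (between the pads) lies 19 mm behind it; z points along the fingers, y is the line along which they close (so a half turn about z gives the same grasp; the last joint's range is limited). The gripper opens to 85 mm and grips with 20 to 120 N. Pads are 22 mm wide; open, the fingers measure 114 mm over their backs; the gripper's body (76 mm by 85 mm) begins 54 mm behind the grasp point. The pads swing forward as they close: fully open they stand 13 mm farther back than shut.
Start: joints at [-1.215, 0.087, 0.176, 1.66, 0, 1.571], TCP at [0.192, -0.516, 0.231] pointing down, gripper open.
Joint ranges: [-3.13, 3.13], [-0.85, 1.81], [-1.15, 1.24], [-2.2, 2.28], [-1.44, 1.52], [-3.14, 3.14]. Speed limits (rad/s): [2.22, 2.22, 2.57, 3.14, 3.14, 3.14].

## Interface

Orientations are given as a unit quaternion [w, x, y, z].
In Python, from station import env gives the robot as it stands. The module is installed in compiled form; this text tells all that it offers.
- The arm moves only by the tool move_arm, never from a script. Its arguments are lists of equal length, an entry for each row: "xyz": the shift along the world's x, y, z in units of 30 mm (1.0 is 30 mm), a list of three; "twist": the turn about the world's z in units of 5 degrees (1.0 is 5 degrees); "gripper": the opening, from 0 (shut) to 1 (fully open). A call has exactly 5 rows; each row is the pose to reach, as a shift and turn from the pose commanded when the call began; what a row does not reach only later rows make up. A row lasts 1/8 s, in which the tool goes at most 62.5 mm and 10.7 degrees, less where a joint would pass 70% of its speed; a pose out of reach is approached as far as the arm can. A call with a gripper value outside its range is refused whole. The fingers move at their own pace and stop on an object; the grip force is fixed at half the most. Time passes only in rows, so rows that repeat a pose let the fingers close, or fill a call up. It gives the time, the measured TCP pose, the force, the opening and the grip force at its end, in the units of the state.
- env.observe(): the state, without advancing time (a new reading comes with each control period).
- env.snapshot(name): name is "scene" or "top" or "wrist"; returns a dict with "color" (400x640x3 uint8, blue, green, red), "fx", "fy", "cx", "cy" (pixels), "rvec" (rotation vector, rad) and "tvec" (3), from world to camera coordinates, as OpenCV has them; the wrist camera has in their place "tool_from_camera" (4x4, takes a point from camera to tool coordinates, whose origin is the TCP and whose axes are the flange's). Camera axes: x right, y down, z forward; pixel columns grow to the right and rows downward; lengths in m; the calibration is good to about 2 mm. A picture is of the moment at which its call begins: read the wrist's pose just before it. There is no depth.
- env.sign_off(): hands the job in; it is judged then, once.
The state is a dict: "time": time; "q": joint angles; "joint_vel": joint speeds; "joint_efforts": joint torques, N m; "tool_pos": TCP position; "orientation": TCP orientation; "force": force on the tool from outside, world axes, zero at the start; "moment": the same for the moment, N m; "finger_gap": finger opening in m; "finger_force": force on a finger pad.
Only numpy, scipy, OpenCV 4.12 (cv2) and the standard library are available. Lean on these libraries where they do the work, as an engineer would, in place of code of your own. Each camera call takes 0.05 s, during which the arm holds its last target. There are 200 camera calls.

## Task

The stone slab sags at the front: take the pry bar by its handle, put its blade over the red fulcrum block and under the slab's front edge, and press the handle down to the worktop so that the edge comes up; the heavy handle then stays down by itself. Slide the wooden shim nose first well under the raised edge beside the bar, then draw the bar out and lay it flat on the worktop, off the block and clear of the slab, so that the slab is left level, resting on the shim. Do not touch the slab with the gripper or shove it out of its place, and leave the other things where they stand.

Things in the scene. Friction and masses are not known exactly. Their poses are not given: they have to be found in the camera images.
- slab: Loose stone pastry slab, 140 (x) x 260 (y) x 20 mm thick, 1.5 kg, on 4 black rubber feet (55 mm before and behind, 105 mm beside its middle). At the start it slopes 4 degrees down to its front edge, the long edge facing the robot. Origin: on the worktop under its middle; at the start x is level and points away from the front edge, y left along that edge. The edge lies at x = -72 mm.
- slab_front_left (a point): Lower corner of the slab's front edge, left end (y = +130 mm). Height 17 mm at the start, 26 mm when the slab is level; about 33 mm with the bar pressed down. The rear feet are 26 mm high, the worn front feet 18 mm; the underside rises to the rear at the start.
- slab_front_right (a point): The same at the right end (y = -130 mm).
- fulcrum: Red fulcrum block before the right half of the slab's front edge, square to it, fixed to the worktop by its black rubber sole (44 x 64 x 8 mm). Its round ridge (radius 10 mm, 60 mm long along y) has its top 22 mm above the worktop, 42 to 48 mm before the front edge. Origin: under the middle of the ridge, on the worktop; y along the ridge, x towards the slab.
- pry_bar: Loose steel pry bar, 240 mm long, 0.9 kg. Blue handle 115 long x 34 wide x 24 mm high; before it a bare blade 125 long x 24 wide x 8 mm thick, flush with the handle's flat underside. Origin: underside, below the middle of the handle; x points to the tip (at +182 mm; handle end at -57 mm), z up when it lies flat. Balance point at about x = +20 mm.
- bar_tip (a point): Middle of the bar's tip edge, 1.5 mm above its underside; the blade's top tapers over the last 70 mm to 3 mm at the tip. With 12 to 30 mm of the tip under the slab and the bar over the ridge, the handle's weight keeps the edge up when let go: the handle's end then rests on the worktop and the bar leans about 7 degrees up to its tip.
- shim: Loose light wooden shim block, 110 long x 40 wide x 26 mm high, 90 g, with a green band round its tail; the first 16 mm of the nose are stepped down to 20.5 mm high. Origin: middle of the underside; x points to the nose (+55 mm), tail at -55 mm, z up. It is as high as the level slab's underside.
- shim_nose (a point): Middle of the shim's nose face, 10 mm above its underside.
- mug: Bystander: white mug, 78 mm wide, 97 mm tall. Origin: middle of its foot.
- mill: Bystander: wooden pepper mill, 58 mm wide, 170 mm tall. Origin: middle of its foot.
Mind the look-alikes: they are no part of the job. Several things have the shape of the shim; the one meant has the colours described above.

How it is judged:
By the outcome, as a careful person would: the job done as asked, in the order asked, and still so for the second after the job is handed in, with the robot touching nothing.
It also fails if it takes over 61 s, if anything falls off the work surface, if the arm or the gripper's body presses on something with over 40 N, if the wrist force passes 120 N, or if a joint passes its speed limit or range.

## Working session

There is one attempt and no reset: what is moved stays moved. The work goes in short steps, Python scripts to look and compute and a tool call to move; the robot and the scene stay as the last step left them, time stands still between calls to the robot, and variables do not carry over. Pictures are saved under pics/ and viewed, at most 10 in all, crops included, and the job is handed in when it is done.

Besides the shell and the picture viewer there is one more tool, called after ">>>" as a command line: name --pt "numbers of a row" for each row, then --argument value for the rest. move_arm: Moves the arm, as the interface text tells. Its arguments: {"type":"object","properties":{"xyz":{"type":"array"},"twist":{"type":"array"},"gripper":{"type":"array"}},"required":["xyz","twist","gripper"]}

```bash
mkdir -p pics; cat > h.py <<'E'
import cv2,numpy as np
from station import env
def snap(n,f):
    s=env.snapshot(n); cv2.imwrite('pics/'+f,s['color']); np.save('pics/'+f+'.npy',s,allow_pickle=True); return s
def load(f): return np.load('pics/'+f+'.npy',allow_pickle=True).item()
def w(s,u,v,z):
    K=np.array([[s['fx'],0,s['cx']],[0,s['fy'],s['cy']],[0,0,1]])
    R=cv2.Rodrigues(np.array(s['rvec'],float))[0];t=np.array(s['tvec'],float).ravel()
    d=R.T@np.linalg.inv(K)@[u,v,1];c=-R.T@t
    return c+d*(z-c[2])/d[2]
def pix(s,p):
    K=np.array([[s['fx'],0,s['cx']],[0,s['fy'],s['cy']],[0,0,1]])
    return cv2.projectPoints(np.array([p],float),np.array(s['rvec'],float),np.array(s['tvec'],float),K,None)[0].ravel()
E
python3 - <<'E'
from h import *
print(env.observe())
snap('top','top0.png');snap('scene','scene0.png')
E
```

```text
{'time': 0.0, 'q': array([-1.21498769e+00,  8.74609949e-02,  1.75147157e-01,  1.65982451e+00,
        5.24126654e-06,  1.57081309e+00]), 'joint_vel': array([-0.00199125,  0.0002339 ,  0.00113918, -0.00026971,  0.00088308,
       -0.00023372]), 'joint_efforts': array([ 1.54464287e-03, -5.20382488e+01,  4.64815843e+01,  1.60000124e-02,
        9.64480660e-05,  1.02118793e-06]), 'tool_pos': array([ 0.19151112, -0.5153298 ,  0.23058926]), 'orientation': array([-6.60881295e-04,  9.84217983e-01,  1.76959068e-01, -1.16172999e-04]), 'force': array([-0.54225735, -0.05988145,  0.19340686]), 'moment': array([-0.02256653,  0.00086082,  0.0044725 ]), 'finger_force': 0.0, 'finger_gap': 0.08543979398805422}
```

View pics/top0.png

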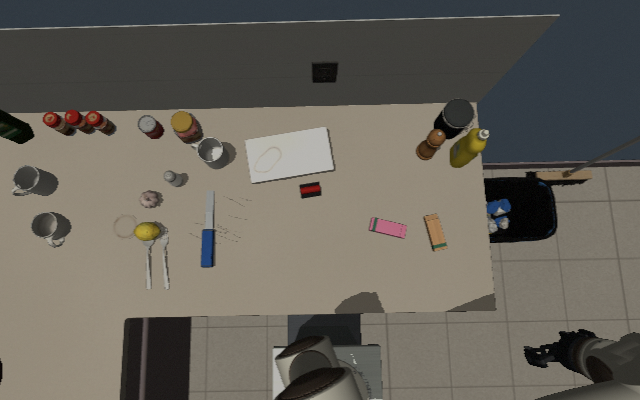

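View pics/scene0.png

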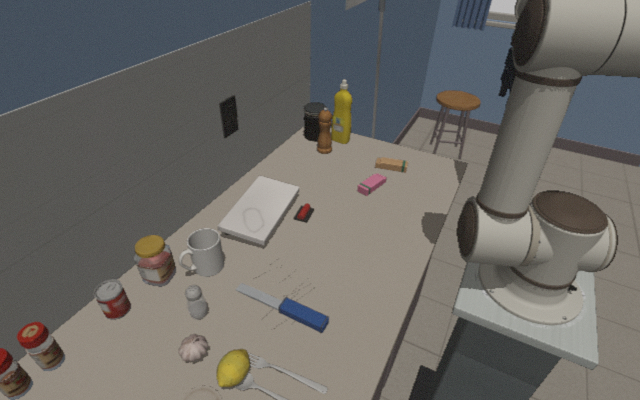

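Shim candidates in the top view are the pink block with a green band at (388,228) and the wood-coloured block with a green band at its lower end at (436,232). The wooden one fits the description. I'll confirm it in an enlarged crop.

```bash
python3 - <<'E'
from h import *
s=load('top0.png');im=s['color']
a=cv2.resize(im[115:205,235:345],None,fx=5,fy=5,interpolation=cv2.INTER_CUBIC)[:, :550]
b=cv2.resize(im[205:260,420:455],None,fx=5,fy=5,interpolation=cv2.INTER_CUBIC)
c=np.zeros((600,800,3),np.uint8);c[:450,:550]=a;c[:275,560:735]=b
d=cv2.resize(im[185:275,190:235],None,fx=3.5,fy=3.5,interpolation=cv2.INTER_CUBIC);c[280:280+d.shape[0],560:560+d.shape[1]]=d
cv2.imwrite('pics/crop.png',c)
print(s['fx'],s['tvec'],s['rvec'])
for u,v,z in [(320,385,0)]:print(w(s,u,v,z))
E
```

```text
412.99346919849717 [0.04074448 0.5889685  1.19341198] [ 2.09901107 -2.14432333  0.17701883]
[0.04199373 0.02277469 0.        ]
```

View pics/crop.png

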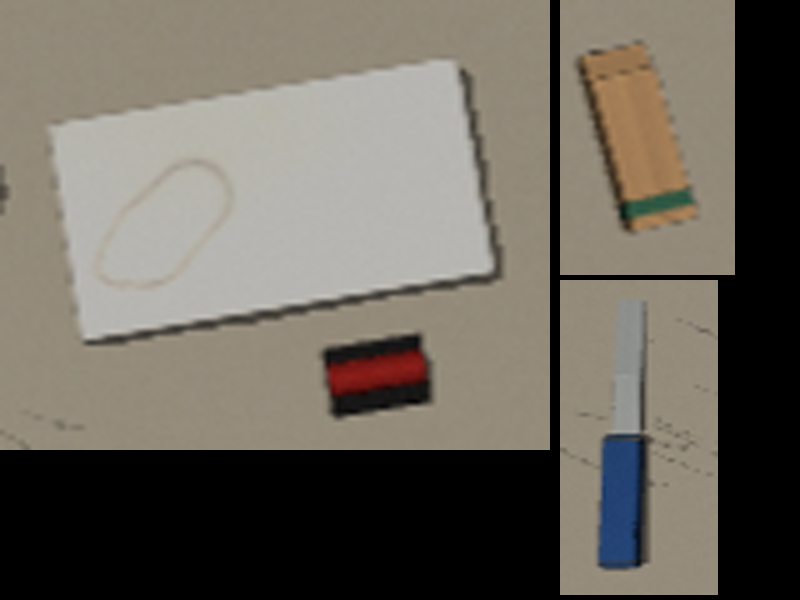

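The crop confirms the target: the wooden block has a green band at its lower end (tail) and a stepped nose pointing away from the robot.

```bash
python3 - <<'E'
from h import *
np.set_printoptions(precision=4,suppress=True)
s=load('top0.png')
A=lambda x,y:(235+x/5,115+y/5)
B=lambda x,y:(420+(x-560)/5,205+y/5)
C=lambda x,y:(190+(x-560)/3.5,185+(y-280)/3.5)
def P(n,f,pts,z):
    q=np.array([w(s,*f(*p),zz) for p,zz in zip(pts,z if hasattr(z,'__len__') else [z]*len(pts))])
    print(n);print(q);print('mean',q.mean(0));return q
q=P('slab fl fr rr rl',A,[(85,338),(495,272),(457,62),(50,125)],[.037,.037,.046,.046])
d=q[0]-q[1];print('yaw(x axis)',np.degrees(np.arctan2(-d[0],d[1])),np.linalg.norm(d[:2]))
P('ridge',A,[(377,372)],.022)
P('ridge ends',A,[(328,375),(427,365)],.018)
P('sole',A,[(322,350),(420,335),(432,402),(333,416)],.008)
q=P('shim nl nr tr tl',B,[(580,58),(645,43),(697,217),(632,230)],[.0205,.0205,.026,.026])
d=q[0]+q[1]-q[2]-q[3];print(np.degrees(np.arctan2(d[1],d[0])),np.linalg.norm(d)/2)
q=P('handle fl fr br bl',C,[(603,437),(642,437),(640,567),(598,566)],.024)
t=P('tip',C,[(621,300),(646,300)],.003)
d=t.mean(0)-(q[2]+q[3])/2;print(np.degrees(np.arctan2(d[1],d[0])),np.linalg.norm(d))
P('mug foot-ish',lambda x,y:(x,y),[(210,155)],.09)
P('mill',lambda x,y:(x,y),[(437,137)],.17)
E
```

```text
slab fl fr rr rl
[[ 0.6406  0.219   0.037 ]
 [ 0.6765 -0.0349  0.037 ]
 [ 0.8099 -0.0146  0.046 ]
 [ 0.7752  0.2403  0.046 ]]
mean [0.7255 0.1024 0.0415]
yaw(x axis) 8.040898863689002 0.25637841042351484
ridge
[[0.6181 0.0396 0.022 ]]
mean [0.6181 0.0396 0.022 ]
ridge ends
[[0.6177 0.0702 0.018 ]
 [0.6226 0.0084 0.018 ]]
mean [0.6202 0.0393 0.018 ]
sole
[[0.6358 0.0742 0.008 ]
 [0.644  0.0123 0.008 ]
 [0.601  0.0058 0.008 ]
 [0.5935 0.0679 0.008 ]]
mean [0.6186 0.04   0.008 ]
shim nl nr tr tl
[[ 0.5256 -0.3064  0.0205]
 [ 0.534  -0.3467  0.0205]
 [ 0.4273 -0.3685  0.026 ]
 [ 0.4204 -0.3291  0.026 ]]
mean [ 0.4768 -0.3377  0.0232]
11.865098890750424 0.10840293436382337
handle fl fr br bl
[[0.4992 0.3724 0.024 ]
 [0.4985 0.3383 0.024 ]
 [0.3865 0.3373 0.024 ]
 [0.3881 0.3736 0.024 ]]
mean [0.4431 0.3554 0.024 ]
tip
[[0.6251 0.3656 0.003 ]
 [0.6246 0.343  0.003 ]]
mean [0.6249 0.3543 0.003 ]
-0.2861751506518045 0.2385102828674864
mug foot-ish
[[0.7164 0.3368 0.09  ]]
mean [0.7164 0.3368 0.09  ]
mill
[[ 0.7296 -0.3195  0.17  ]]
mean [ 0.7296 -0.3195  0.17  ]
```

>>> move_arm --pt "0.5 2 0" --pt "1 4 0" --pt "1.5 6 0" --pt "2 8 0" --pt "2.5 10 0" --twist '[-0.8,-1.6,-2.4,-3.2,-4.1]' --gripper '[1,1,1,1,1]'

```text
time: 0.72
tool_pos: [0.2664, -0.2138, 0.231]
orientation: [0.0, 1.0, -0.003, 0.0]
force: [0.4, 0.1, -0.4]
finger_gap: 0.0855
finger_force: 0.0
```

>>> move_arm --pt "0.5 2 0" --pt "1 4 0" --pt "1.5 6 0" --pt "2 8 0" --pt "2.5 10 0" --twist '[0,0,0,0,0]' --gripper '[1,1,1,1,1]'

```text
time: 1.35
tool_pos: [0.3405, 0.0258, 0.2312]
orientation: [-0.017, 1.0, 0.024, -0.001]
force: [0.0, -0.9, -0.5]
finger_gap: 0.0856
finger_force: 0.0
```

>>> move_arm --pt "0.4 2 0" --pt "0.8 4 0" --pt "1.2 6 0" --pt "1.6 8 0" --pt "2 9 0" --twist '[0,0,0,0,0]' --gripper '[1,1,1,1,1]'

```text
time: 1.98
tool_pos: [0.3972, 0.0658, 0.2314]
orientation: [-0.039, 0.998, 0.054, -0.003]
force: [-0.4, -0.3, -0.2]
finger_gap: 0.0856
finger_force: 0.0
```

```bash
python3 - <<'E'
from h import *
o=env.observe();print(o['q'],o['joint_vel'],o['tool_pos'])
E
```

```text
[ 0.10811064 -0.26120159 -0.14894428  1.68534196  0.07914089  3.14065097] [ 0.022216    0.20043733  0.15759496 -0.04462124  0.00371504 -0.0019797 ] [0.39724467 0.06577841 0.23143317]
```

>>> move_arm --pt "0 0 0" --pt "0 0.5 0" --pt "0 1 0" --pt "0 1.5 0" --pt "0 2 0" --twist '[2.1,4.2,6.3,8.4,10.5]' --gripper '[1,1,1,1,1]'

```text
time: 2.6
tool_pos: [0.397, 0.1264, 0.2314]
orientation: [-0.034, 0.869, 0.493, -0.02]
force: [-0.4, 0.1, 0.6]
finger_gap: 0.0854
finger_force: 0.0
```

>>> move_arm --pt "0 0.6 0" --pt "0 1.2 0" --pt "0 1.8 0" --pt "0 2.4 0" --pt "0 3 0" --twist '[2.1,4.2,6.3,8.4,10.5]' --gripper '[1,1,1,1,1]'

```text
time: 3.22
tool_pos: [0.397, 0.2166, 0.2313]
orientation: [-0.021, 0.562, 0.826, -0.034]
force: [0.9, -0.0, -1.3]
finger_gap: 0.0857
finger_force: 0.0
```

>>> move_arm --pt "0 0.6 0" --pt "0 1.2 0" --pt "0 1.8 0" --pt "0 2.4 0" --pt "0 3 0" --twist '[2.1,4.2,6.3,8.4,10.5]' --gripper '[1,1,1,1,1]'

```text
time: 3.85
tool_pos: [0.397, 0.3067, 0.2313]
orientation: [-0.004, 0.138, 0.99, -0.04]
force: [0.8, 0.2, -0.1]
finger_gap: 0.0856
finger_force: 0.0
```

>>> move_arm --pt "0.1 0.5 -0.5" --pt "0.2 1 -1.5" --pt "0.2 1.6 -3" --pt "0.2 1.6 -4.5" --pt "0.2 1.6 -5.5" --twist '[1,2,3.1,3.1,3.1]' --gripper '[1,1,1,1,1]'

```text
time: 4.47
tool_pos: [0.4023, 0.3536, 0.0639]
orientation: [0.0, 0.006, 0.999, -0.04]
force: [-0.1, 0.8, -0.2]
finger_gap: 0.0856
finger_force: 0.0
```

```bash
python3 - <<'E'
from h import *
print(env.observe()['q'])
snap('wrist','w1.png')
E
```

```text
[ 0.75245526  0.11032071 -0.12429449  1.39182848 -0.05890405  0.76651589]
```

View pics/w1.png

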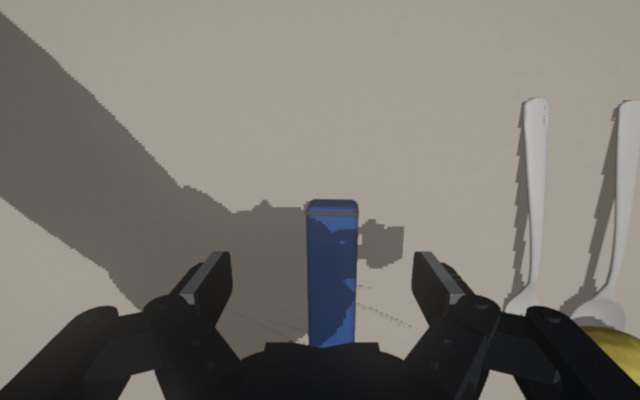

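The wrist view shows the blue handle's end at (332,205), centred between the fingers and aligned with them. I'll descend and grip.

>>> move_arm --pt "0 0 -0.9" --pt "0 0 -1.8" --pt "0 0 -1.8" --pt "0 0 -1.8" --pt "0 0 -1.8" --twist '[0,0,0,0,0]' --gripper '[1,1,0,0,0]'

```text
time: 5.15
tool_pos: [0.4034, 0.3549, 0.0143]
orientation: [0.002, 0.006, 0.999, -0.039]
force: [-6.0, -6.5, 43.0]
finger_gap: 0.0325
finger_force: 57.7
```

>>> move_arm --pt "0 0 0" --pt "0 0 0" --pt "0 0 0" --pt "0 0 0" --pt "0 0 0" --twist '[0,0,0,0,0]' --gripper '[0,0,0,0,0]'

```text
time: 5.78
tool_pos: [0.4034, 0.355, 0.0145]
orientation: [0.002, 0.006, 0.999, -0.039]
force: [-0.7, 0.1, 5.9]
finger_gap: 0.0321
finger_force: 60.1
```

>>> move_arm --pt "0 0 0.4" --pt "0 0 0.8" --pt "0 0 1.2" --pt "0 0 1.6" --pt "0 0 2" --twist '[0,0,0,0,0]' --gripper '[0,0,0,0,0]'

```text
time: 6.4
tool_pos: [0.4025, 0.3541, 0.0732]
orientation: [0.001, 0.006, 0.999, -0.04]
force: [1.5, 1.3, -7.9]
finger_gap: 0.0314
finger_force: 60.2
```

```bash
python3 - <<'E'
from h import *
o=env.observe();print(o['force'],o['moment'])
s=snap('scene','s1.png');cv2.imwrite('pics/s1c.png',cv2.resize(s['color'][200:400,180:420],None,fx=3,fy=3,interpolation=cv2.INTER_CUBIC))
E
```

```text
[ 1.53457646  1.26624667 -7.88805058] [0.69315401 0.35390596 0.31438597]
```

View pics/s1c.png

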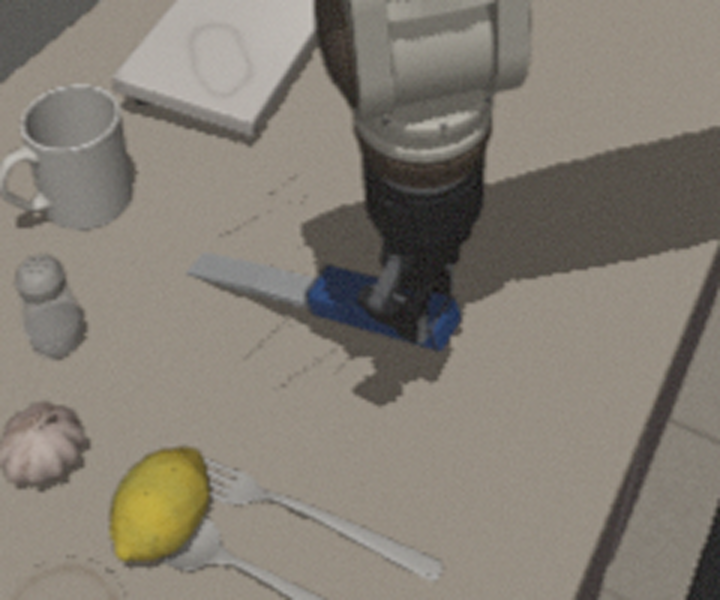

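The bar is held by the handle, with its tip at crop (192,272), which is full-frame (244,291). I'll compute the pitch.

```bash
cat >> h.py <<'E'
def wy(s,u,v,p0,n):
    # ray meets plane through p0 with normal n
    a=w(s,u,v,0.);b=w(s,u,v,.1);d=b-a;n=np.array(n,float)
    return a+d*(n@(np.array(p0)-a))/(n@d)
E
python3 - <<'E'
from h import *
s=load('s1.png')
for n,u,v,y in [('tip mid-ish',192,270,.354),('root near top corner (left side)',308,300,.366),('handle front left bottom',310,305,.371),('handle rear left bottom',440,348,.371),('handle rear left top',450,325,.371),('handle front left top',318,283,.371)]:
    print(n,wy(s,180+u/3,200+v/3,(0,y,0),(0,1,0)).round(4))
E
```

```text
tip mid-ish [ 6.101e-01  3.540e-01 -5.000e-04]
root near top corner (left side) [0.491 0.366 0.049]
handle front left bottom [0.4861 0.371  0.0519]
handle rear left bottom [0.3805 0.371  0.0709]
handle rear left top [0.3742 0.371  0.1009]
handle front left top [0.4782 0.371  0.082 ]
```

>>> move_arm --pt "0 0 0.4" --pt "0 0 0.8" --pt "-0.3 -0.5 1.2" --pt "-0.7 -1.2 1.5" --pt "-1 -2 1.5" --twist '[0,0,0,0,0]' --gripper '[0,0,0,0,0]'

```text
time: 7.08
tool_pos: [0.3724, 0.2939, 0.1186]
orientation: [0.001, 0.006, 0.999, -0.039]
force: [0.3, -0.4, -9.0]
finger_gap: 0.0318
finger_force: 60.0
```

>>> move_arm --pt "0 -1 0" --pt "0 -2.5 0" --pt "0 -4 0" --pt "0 -5.5 0" --pt "0 -7 0" --twist '[0.4,0.8,1.2,1.6,1.6]' --gripper '[0,0,0,0,0]'

```text
time: 7.7
tool_pos: [0.3724, 0.0828, 0.1181]
orientation: [0.004, -0.064, 0.997, -0.039]
force: [1.1, -0.2, -8.5]
finger_gap: 0.0313
finger_force: 60.4
```

>>> move_arm --pt "0 -1 0" --pt "0 -1.8 0" --pt "0 -2.4 0" --pt "0 -2.4 0" --pt "0 -2.4 0" --twist '[0,0,0,0,0]' --gripper '[0,0,0,0,0]'

```text
time: 8.32
tool_pos: [0.3726, 0.0123, 0.1178]
orientation: [0.004, -0.063, 0.997, -0.04]
force: [-0.4, -1.1, -8.2]
finger_gap: 0.0319
finger_force: 60.5
```

```bash
python3 - <<'E'
from h import *
o=env.observe();print(o['tool_pos'],o['orientation'],o['force'],o['moment'],o['q'])
s=snap('scene','s2.png');t=snap('top','t2.png')
c=np.zeros((600,800,3),np.uint8)
a=cv2.resize(s['color'][150:350,220:420],None,fx=2.5,fy=2.5,interpolation=cv2.INTER_CUBIC);c[:500,:500]=a
b=cv2.resize(t['color'][150:350,270:370],None,fx=3,fy=3,interpolation=cv2.INTER_CUBIC);c[:600,500:800]=b
cv2.imwrite('pics/c2.png',c)
E
```

```text
[0.37262814 0.01227149 0.11784345] [ 0.00387633 -0.0634154   0.99719714 -0.03951347] [-0.42557324 -1.08516486 -8.20128969] [ 0.01255542  0.33690851 -0.09795007] [ 0.09347006 -0.36558219 -0.44677442  1.48420965 -0.07924417 -0.03376005]
```

View pics/c2.png

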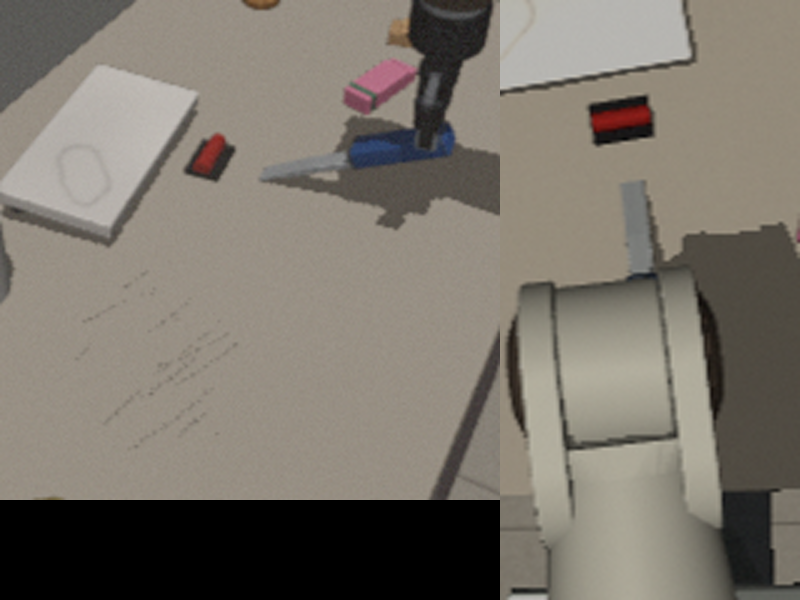

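The bar is still drooped, with the tip at scene crop (264,176) and at top crop (632,181). I'll triangulate it.

```bash
python3 - <<'E'
from h import *
s=load('s2.png');t=load('t2.png')
def M(s):
    K=np.array([[s['fx'],0,s['cx']],[0,s['fy'],s['cy']],[0,0,1]]);R=cv2.Rodrigues(np.array(s['rvec'],float))[0]
    return K@np.c_[R,np.array(s['tvec'],float).ravel()]
def tri(a,b):
    a=(220+a[0]/2.5,150+a[1]/2.5);b=(270+(b[0]-500)/3,150+b[1]/3)
    X=cv2.triangulatePoints(M(s),M(t),np.array(a,float),np.array(b,float)).ravel();X=X[:3]/X[3]
    print(X.round(4),pix(s,X)-a,pix(t,X)-b);return X
tip=tri((264,176),(632,181))
rt=tri((347,158),(640,272))
d=tip-rt;print('pitch',np.degrees(np.arctan2(-d[2],np.hypot(d[0],d[1]))),'yaw',np.degrees(np.arctan2(d[1],d[0])),np.linalg.norm(d))
p=env.observe()['tool_pos'];n=np.array([.9902,.1392,0]);m=np.array([-.1392,.9902,0])
D=tip-p;print('tip-TCP n,m,z',D@n,D@m,D[2],'tip n,m',tip@n,tip@m)
E
```

```text
[0.5536 0.0294 0.0015] [-0.62434161 -0.15000612] [0.17050679 0.49882411]
[0.4551 0.023  0.0642] [-0.33221793 -0.07080103] [0.07921706 0.26801963]
pitch 32.420534077063984 yaw 3.771018150273287 0.11692090727841233
tip-TCP n,m,z 0.18159200115647706 -0.008451329699426306 -0.11615188658405168 tip n,m 0.5523003422601139 -0.0479089775666897
```

>>> move_arm --pt "0 0 0.5" --pt "0 0 1" --pt "0 0 1.3" --pt "0 0 1.3" --pt "0 0 1.3" --twist '[0,0,0,0,0]' --gripper '[0,0,0,0,0]'

```text
time: 9.05
tool_pos: [0.3725, 0.0121, 0.1562]
orientation: [0.003, -0.064, 0.997, -0.04]
force: [0.4, -0.4, -8.1]
finger_gap: 0.0311
finger_force: 60.1
```

```bash
python3 - <<'E'
from h import *
o=env.observe();print(o['tool_pos'],o['force'],o['moment'])
t=snap('top','t3.png');s=snap('scene','s3.png')
# blade rows in the top view: grey pixels in window x 300..335
for v in range(196,250,3):
    r=t['color'][v,300:335].astype(int); print(v,' '.join('%3d'%x for x in r.mean(1)))
E
```

```text
[0.37248932 0.01212448 0.15618691] [ 0.35275179 -0.40592791 -8.11733412] [0.17854185 0.42346285 0.02614298]
196 116  59  22  22  24  21  22  25  21  21  18  17  29  54  68  83 116 134 135 136 135 135 136 136 137 138 138 136 135 135 136 136 136 136 136
199 137 135 134 134 134 138 136 136 136 136 136 137 137 137 136 136 137 136 136 136 136 135 135 137 138 136 137 136 137 136 136 136 136 136 135
202 136 137 136 136 135 136 138 136 135 136 137 136 135 135 135 136 135 136 136 136 136 137 135 135 134 136 138 137 136 137 136 136 135 136 137
205 136 135 137 137 136 136 136 135 137 136 137 136 136 137 137 136 137 136 135 135 136 136 137 137 137 137 136 136 137 137 137 137 136 136 136
208 136 137 137 136 136 138 137 137 137 137 137 136 136 136 135 135 137 136 137 137 137 136 138 136 136 137 138 136 136 137 137 137 137 136 136
211 136 138 137 136 134 136 136 137 136 137 136 137 136 137 135 136 136 136 135 136 136 135 136 135 136 136 135 137 137 137 135 137 136 136 136
214 136 137 136 136 137 136 136 135 137 136 136 134 136 137 136 137 135 137 136 137 135 135 137 137 136 136 136 136 136 137 137 
[... 899 characters left out ...]
 136 136 137 137 137 136 137 136 133 118 102  95  91 104 105 113 127 110  71  71 104 136 118  75  73  73  74  72  72  72  71
238 136 136 136 136 137 136 135 137 136 136 137 136 136 130 111 107 107 107 107 107 107  92  62  68  64  66  66  68  69  72  73  76  76  79  75
241 136 135 137 137 136 135 135 135 136 127 114 106  91  89  79  69  64  60  60  62  64  59  51  75  95  92  92  94  95  96  98  97  99 100  97
244  76  75  77  78  79  80  80  81  82  84  84  86  87  87  88  90  90  90  91  92  93  86  71  74  99 108 110 110 110 113 113 112 114 115 117
247  98  99  99 100 100 103 102 104 104 105 105 105 106 107 107 108 109 108 109 110 111 111  98  67  92 121 122 121 123 122 123 125 123 125 125
```

```bash
python3 - <<'E'
from h import *
t=load('t3.png');p=np.array([.3725,.0121,.1562])
for z in np.arange(0,.08,.01):
    X=w(t,316,221.3,z);print(z,X.round(4),np.linalg.norm(X-p).round(4))
E
```

```text
0.0 [0.5208 0.0244 0.    ] 0.2157
0.01 [0.5196 0.0243 0.01  ] 0.2077
0.02 [0.5184 0.0243 0.02  ] 0.2
0.03 [0.5172 0.0242 0.03  ] 0.1924
0.04 [0.516  0.0241 0.04  ] 0.185
0.05 [0.5148 0.024  0.05  ] 0.178
0.06 [0.5136 0.024  0.06  ] 0.1712
0.07 [0.5124 0.0239 0.07  ] 0.1647
```

>>> move_arm --pt "0 0 0.6" --pt "0 0 1.2" --pt "0 0 1.8" --pt "0.5 0.07 2.2" --pt "1 0.14 2.2" --twist '[0,0,0,0,0]' --gripper '[0,0,0,0,0]'

```text
time: 9.78
tool_pos: [0.4038, 0.0164, 0.2241]
orientation: [0.005, -0.063, 0.997, -0.039]
force: [0.6, -0.6, -8.9]
finger_gap: 0.0309
finger_force: 59.9
```

```bash
python3 - <<'E'
from h import *
o=env.observe();print(o['tool_pos'],o['force'],o['moment'])
t=snap('top','t4.png');s=snap('scene','s4.png')
c=np.zeros((500,800,3),np.uint8)
c[:500,:500]=cv2.resize(s['color'][120:320,220:420],None,fx=2.5,fy=2.5,interpolation=cv2.INTER_CUBIC)
c[:500,500:800]=cv2.resize(t['color'][165:265,285:345],None,fx=5,fy=5,interpolation=cv2.INTER_CUBIC)
cv2.imwrite('pics/c4.png',c)
E
```

```text
[0.40377653 0.0164407  0.22407165] [ 0.64244135 -0.61739144 -8.90092389] [ 0.213484    0.0896155  -0.02952453]
```

View pics/c4.png

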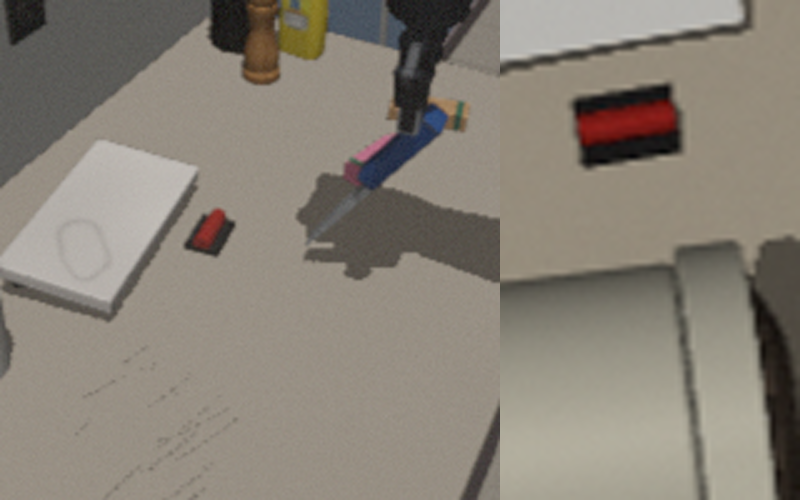

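The bar now hangs steeply, with its tip at scene crop (308,242), full-frame (343.2,216.8).

```bash
python3 - <<'E'
from h import *
from scipy.spatial.transform import Rotation as Ro
o=env.observe();q=o['orientation'];R=Ro.from_quat(q[[1,2,3,0]]).as_matrix()
p=o['tool_pos'];g=p-.019*R[:,2]
s=load('s4.png')
n=np.array([.9902,.1392,0]);m=np.array([-.1392,.9902,0])
tip=wy(s,343.2,216.8,g,R[:,1]);D=tip-g
print('toolY',R[:,1].round(3),'g',g.round(4),'tip',tip.round(4),np.linalg.norm(D),'pitch',np.degrees(np.arcsin(-D[2]/np.linalg.norm(D))))
D=tip-p;print('tip-TCP n,m,z',D@n,D@m,D[2],'tip nm',tip@n,tip@m)
E
```

```text
toolY [-0.127  0.989 -0.079] g [0.4037 0.018  0.2411] tip [0.5033 0.0133 0.0237] 0.23916090262812062 pitch 65.3610637929472
tip-TCP n,m,z 0.09794500491494895 -0.016975423406272706 -0.19844575850170795 tip nm 0.5002347986051655 -0.05684666439439788
```

>>> move_arm --pt "0 0 0.5" --pt "0.5 0.07 0.9" --pt "1.7 0.24 0.9" --pt "3 0.42 0.9" --pt "4.2 0.59 0.9" --twist '[0,0,0,0,0]' --gripper '[0,0,0,0,0]'

```text
time: 10.5
tool_pos: [0.5295, 0.0341, 0.2502]
orientation: [0.004, -0.064, 0.997, -0.04]
force: [0.6, 0.5, -8.5]
finger_gap: 0.0302
finger_force: 60.1
```

>>> move_arm --pt "0.5 0.07 0" --pt "0.8 0.11 0" --pt "0.8 0.11 0" --pt "0.8 0.11 0" --pt "0.8 0.11 0" --twist '[0,0,0,0,0]' --gripper '[0,0,0,0,0]'

```text
time: 11.12
tool_pos: [0.5521, 0.0372, 0.2499]
orientation: [0.004, -0.064, 0.997, -0.04]
force: [-0.5, -0.5, -9.2]
finger_gap: 0.0299
finger_force: 60.9
```

```bash
python3 - <<'E'
from h import *
o=env.observe();print(o['tool_pos'],o['force'],o['moment'])
s=snap('scene','s5.png')
cv2.imwrite('pics/c5.png',cv2.resize(s['color'][120:270,230:380],None,fx=4,fy=4,interpolation=cv2.INTER_CUBIC))
E
```

```text
[0.55205465 0.03722567 0.24985241] [-0.46452643 -0.53209084 -9.23732632] [0.24614205 0.09587568 0.04908163]
```

View pics/c5.png

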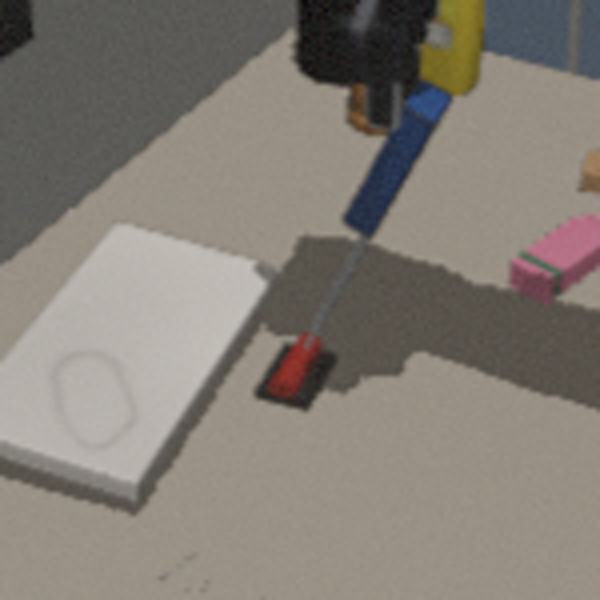

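```bash
cat >> h.py <<'E'
from scipy.spatial.transform import Rotation as Ro
n=np.array([.9902,.1392,0]);m=np.array([-.1392,.9902,0])
def grip():
    o=env.observe();q=o['orientation'];R=Ro.from_quat(q[[1,2,3,0]]).as_matrix();p=o['tool_pos']
    return p,p-.019*R[:,2],R
def tipat(f,u,v):
    p,g,R=grip();tip=wy(load(f),u,v,g,R[:,1]);D=tip-g;L=np.linalg.norm(D)
    print('tip',tip.round(4),'L',L.round(4),'pitch',np.degrees(np.arcsin(-D[2]/L)).round(1),'nmz',(tip@n).round(4),(tip@m).round(4),tip[2].round(4))
E
python3 - <<'E'
from h import *
tipat('s5.png',230+310/4,120+343/4)
tipat('s5.png',230+362/4,120+234/4) # handle front bottom
tipat('s5.png',230+345/4,120+222/4)
tipat('s5.png',230+450/4,120+96/4)
s=load('s5.png')
for D in (-.01,0,.01): 
  for mm in(-.077,-.017):
    X=n*(.6175+D)+m*mm; X[2]=.022-(abs(D)>0)*.01; print(D,mm,(pix(s,X)-[230,120])*4)
E
```

```text
tip [0.6138 0.0276 0.0316] L 0.2453 pitch 75.2 nmz 0.6116 -0.0581 0.0316
tip [0.5719 0.0315 0.1463] L 0.1244 pitch 80.1 nmz 0.5707 -0.0484 0.1463
tip [0.5841 0.0336 0.1533] L 0.12 pitch 74.2 nmz 0.5831 -0.048 0.1533
tip [0.5132 0.034  0.2713] L 0.039 pitch -3.7 nmz 0.5129 -0.0378 0.2713
-0.01 -0.077 [323.85096845 349.91049132]
-0.01 -0.017 [295.24860065 398.15904867]
0 -0.077 [311.60263901 336.61696919]
0 -0.017 [282.4202187  384.49997802]
0.01 -0.077 [299.2257494  343.93999754]
0.01 -0.017 [269.78422482 391.73815973]
```

>>> move_arm --pt "0.7 0.1 0" --pt "1.4 0.2 0" --pt "1.4 0.2 0" --pt "1.4 0.2 -0.3" --pt "1.4 0.2 -0.6" --twist '[0,0,0,0,0]' --gripper '[0,0,0,0,0]'

```text
time: 11.8
tool_pos: [0.5937, 0.0432, 0.2307]
orientation: [0.003, -0.064, 0.997, -0.04]
force: [-1.4, 0.0, -9.1]
finger_gap: 0.0299
finger_force: 61.9
```

```bash
python3 - <<'E'
from h import *
o=env.observe();print(o['tool_pos'],o['force'],o['moment'])
s=snap('scene','s6.png');t=snap('top','t6.png')
c=np.zeros((600,800,3),np.uint8)
c[:,:500]=cv2.resize(s['color'][110:230,240:340],None,fx=5,fy=5,interpolation=cv2.INTER_CUBIC)
c[:500,500:800]=cv2.resize(t['color'][140:240,285:345],None,fx=5,fy=5,interpolation=cv2.INTER_CUBIC)
cv2.imwrite('pics/c6.png',c)
E
```

```text
[0.59372289 0.0432118  0.23071934] [-1.37607245  0.04799728 -9.13607607] [0.2410313  0.22466688 0.01446002]
```

View pics/c6.png

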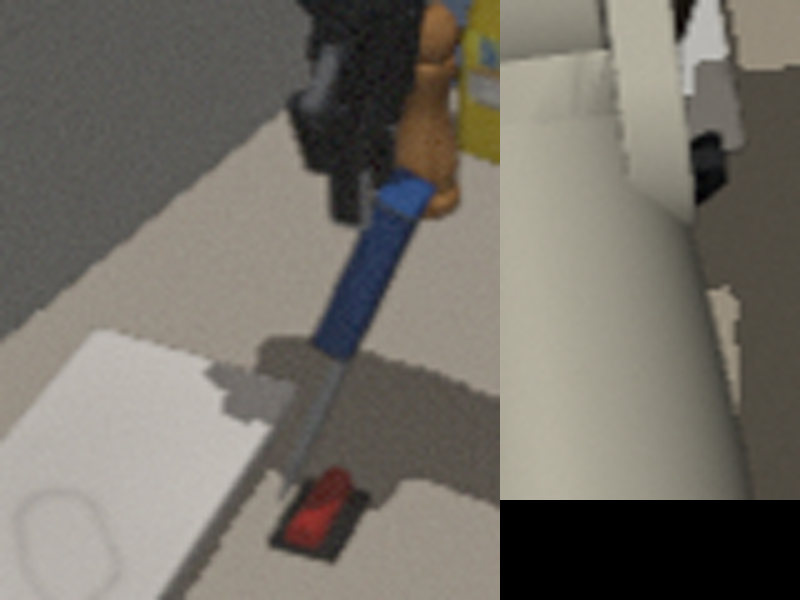

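The tip shows at crop (285,490), full-frame (297,208), in the gap between the red ridge and the slab edge.

```bash
python3 - <<'E'
from h import *
tipat('s6.png',297,208)
s=load('s6.png')
for z in (0,.01,.02,.03):
    X=w(s,297,208,z);print(z,(X@n).round(4),(X@m).round(4))
tipat('s6.png',240+325/5,110+350/5)
tipat('s6.png',240+380/5,110+210/5) # handle rear near
E
```

```text
tip [0.647  0.0327 0.0135] L 0.2416 pitch 76.9 nmz 0.6452 -0.0577 0.0135
0 0.6516 -0.073
0.01 0.6469 -0.0617
0.02 0.6422 -0.0503
0.03 0.6374 -0.0389
tip [0.6167 0.0382 0.13  ] L 0.1212 pitch 78.6 nmz 0.6159 -0.0481 0.13
tip [0.5823 0.0419 0.2322] L 0.0203 pitch 55.2 nmz 0.5824 -0.0395 0.2322
```

>>> move_arm --pt "0.15 0.02 -0.2" --pt "0.15 0.02 -0.3" --pt "0.15 0.02 -0.4" --pt "0.15 0.02 -0.5" --pt "0.15 0.02 -0.5" --twist '[0,0,0,0,0]' --gripper '[0,0,0,0,0]'

```text
time: 12.52
tool_pos: [0.599, 0.0439, 0.2162]
orientation: [0.003, -0.064, 0.997, -0.04]
force: [-0.8, 0.1, -9.1]
finger_gap: 0.0297
finger_force: 61.8
```

>>> move_arm --pt "0 0 -0.1" --pt "0 0 -0.2" --pt "0 0 -0.3" --pt "0 0 -0.4" --pt "0 0 -0.4" --twist '[0,0,0,0,0]' --gripper '[0,0,0,0,0]'

```text
time: 13.15
tool_pos: [0.5991, 0.0438, 0.2086]
orientation: [0.006, -0.064, 0.997, -0.04]
force: [-7.5, -0.6, 16.6]
finger_gap: 0.0299
finger_force: 63.7
```

>>> move_arm --pt "-0.55 -0.08 0" --pt "-1.1 -0.15 -0.15" --pt "-1.6 -0.22 -0.4" --pt "-2.08 -0.29 -0.65" --pt "-2.08 -0.29 -0.65" --twist '[0,0,0,0,0]' --gripper '[0,0,0,0,0]'

```text
time: 13.78
tool_pos: [0.5363, 0.0352, 0.185]
orientation: [0.004, -0.064, 0.997, -0.039]
force: [1.1, 0.3, -7.6]
finger_gap: 0.0296
finger_force: 59.9
```

>>> move_arm --pt "-0.45 -0.06 -0.32" --pt "-0.88 -0.12 -0.64" --pt "-1.25 -0.17 -0.95" --pt "-1.6 -0.22 -1.3" --pt "-1.6 -0.22 -1.3" --twist '[0,0,0,0,0]' --gripper '[0,0,0,0,0]'

```text
time: 14.4
tool_pos: [0.4889, 0.0288, 0.1461]
orientation: [0.004, -0.064, 0.997, -0.039]
force: [1.0, 2.0, -6.0]
finger_gap: 0.0295
finger_force: 60.3
```

```bash
python3 - <<'E'
from h import *
o=env.observe();print(o['tool_pos'],o['force'],o['moment'])
s=snap('scene','s7.png')
im=s['color'].astype(int)
p,g,R=grip()
# expected tip pixel for L=.234, tip z=0
for L in (.225,.23,.235,.24):
    h=g[2]-.0015; tip=g+np.sqrt(L*L-h*h)*n; tip[2]=.0015; tip+=m*-.011
    print(L,(tip@n).round(4),pix(s,tip).round(1))
sub=im[190:222,280:330]
print('red/dark rows'); 
for v in range(196,222): print(v,' '.join('%3d'%x for x in im[v,284:322].mean(1)))
E
```

```text
[0.48890821 0.02884797 0.14613163] [ 1.01459703  1.95344173 -5.99998012] [ 0.61117969 -0.30984586  0.20363937]
0.225 0.6425 [296.8 213. ]
0.23 0.6497 [294.6 212.4]
0.235 0.6568 [292.4 211.9]
0.24 0.6637 [290.3 211.4]
red/dark rows
196 182 185 184 183 187 184 185 187 179 147 105  84  81  88 121 139 145 142 143 144 141 142 140 143 141 141 141 145 144 144 143 143 141 143 141 118  94  78
197 185 186 184 183 183 185 187 182 157 115  92  82  84 120 141 142 142 144 140 141 143 143 143 143 144 141 143 142 142 142 140 143 142 141 138 112  82  80
198 183 183 183 184 184 187 186 171 132  92  82  83  92 124 143 142 143 144 144 144 144 142 146 139 142 144 143 145 142 143 141 144 144 144 122  88  80  83
199 186 186 184 185 186 185 180 147 106  76  75  87 123 140 145 141 141 141 143 143 142 141 142 143 142 143 145 144 142 144 142 143 139 139 107  81  83 104
200 186 184 185 186 186 184 161 120  90  78  74  89 125 143 143 142 146 145 143 140 141 140 141 143 142 142 145 142 144 143 140 137 132 128 124 120 117 124
201 186 184 186 185 186 175 138  99  83  82  84 125 141 144 140 147 139 139 142 143 144 1
[... 2486 characters left out ...]
  61  55  52  43  44  47  65 115 134 132 113  88  83  87  85  86  86  84  81
218 127 145 143 143 143 143 142 142 142 106  51  38  45  45  55  59  67  61  60  54  49  49  44  48  49  92 132 146 142 140 134 134 134 136 132 108  90  85
219 128 146 144 145 143 146 142 144 145 124  86  63  49  48  47  48  51  53  55  49  51  45  42  43  60 120 140 143 146 144 143 144 143 144 145 137 133 107
220 140 141 143 144 145 140 143 144 144 140 138 133 118  96  73  59  51  47  45  42  43  46  45  55 112 141 142 146 143 141 140 140 144 144 147 145 144 141
221 143 141 144 145 144 144 143 141 145 144 144 144 141 138 134 134 118  93  72  57  53  49  43  79 127 144 142 143 143 141 142 143 142 142 141 145 143 143
```

```bash
python3 - <<'E'
from h import *
for z in (0,.008):
  for u,v in [(294.3,211.5),(296,208.5),(297.5,206)]:
    X=w(load('s7.png'),u,v,z);print(z,(X@n).round(4),(X@m).round(4))
print(grip()[0]@n)
E
```

```text
0 0.6529 -0.0544
0 0.6535 -0.0697
0 0.6538 -0.0827
0.008 0.6491 -0.0455
0.008 0.6497 -0.0606
0.008 0.65 -0.0735
0.48861168030948327
```

>>> move_arm --pt "-0.3 -0.04 -0.36" --pt "-0.54 -0.07 -0.72" --pt "-0.68 -0.09 -1.05" --pt "-0.8 -0.11 -1.37" --pt "-0.8 -0.11 -1.37" --twist '[0.1,0.2,0.3,0.4,0.5]' --gripper '[0,0,0,0,0]'

```text
time: 15.08
tool_pos: [0.4644, 0.0251, 0.1041]
orientation: [0.004, -0.085, 0.996, -0.04]
force: [0.2, -0.9, -4.3]
finger_gap: 0.0291
finger_force: 59.1
```

>>> move_arm --pt "-0.07 -0.01 -0.3" --pt "-0.13 -0.02 -0.58" --pt "-0.1 -0.01 -0.8" --pt "-0.06 0 -1" --pt "-0.06 0 -1" --twist '[0.05,0.1,0.15,0.2,0.2]' --gripper '[0,0,0,0,0]'

```text
time: 15.7
tool_pos: [0.4631, 0.0254, 0.0744]
orientation: [0.005, -0.094, 0.995, -0.039]
force: [1.3, 0.3, -4.3]
finger_gap: 0.028
finger_force: 59.4
```

```bash
python3 - <<'E'
from h import *
o=env.observe();print(o['tool_pos'],o['tool_pos']@n,o['tool_pos']@m,o['force'],o['moment'])
s=snap('scene','s8.png')
cv2.imwrite('pics/c8.png',cv2.resize(s['color'][150:250,270:390],None,fx=6,fy=6,interpolation=cv2.INTER_CUBIC))
E
```

```text
[0.46311865 0.02544873 0.0744257 ] 0.4621225494613837 -0.03926678156903067 [ 1.27408337  0.27188201 -4.30395772] [ 0.25478185 -0.3711659  -0.02811452]
```

View pics/c8.png

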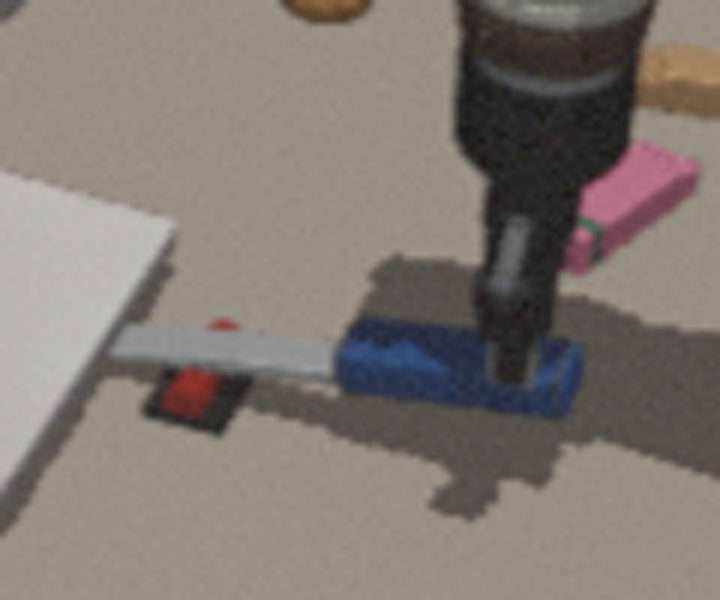

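The blade lies across the red ridge, with ridge showing on both sides at crop (190,395) and (225,325), and the tip is just under the slab edge at (110,345). I'll push it further in.

>>> move_arm --pt "0.05 0.01 -0.15" --pt "0.12 0.02 -0.28" --pt "0.2 0.03 -0.4" --pt "0.28 0.04 -0.5" --pt "0.28 0.04 -0.5" --twist '[0,0,0,0,0]' --gripper '[0,0,0,0,0]'

```text
time: 16.38
tool_pos: [0.4714, 0.0265, 0.0596]
orientation: [0.005, -0.094, 0.995, -0.039]
force: [0.0, 1.4, 0.1]
finger_gap: -0.0001
finger_force: 0.0
```

```bash
python3 - <<'E'
from h import *
o=env.observe();p=o['tool_pos'];print(p,p@n,p@m,o['force'],o['moment'])
h=p[2]+.019;print(np.degrees(np.arcsin(h/.232)),p@n+np.sqrt(.232**2-h*h))
s=snap('scene','s9.png');t=snap('top','t9.png')
# blue handle, scene: extents
for k,i in(('s',s),('t',t)):
    im=i['color'].astype(int);M=((im[...,0]>im[...,2]*2)&(im[...,0]>60)&(im[...,0]>im[...,1]*1.4)).astype(np.uint8)
    M[:150]=0; M[:, :250]=0; M[:,400:]=0
    c,_=cv2.findContours(M,0,2);c=max(c,key=cv2.contourArea);print(k,cv2.contourArea(c),cv2.minAreaRect(c),cv2.boxPoints(cv2.minAreaRect(c)).round(1).tolist())
E
```

```text
[0.47137869 0.02651761 0.05958479] 0.4704504260561796 -0.039358173127348475 [0.02832095 1.38493388 0.08754501] [ 0.09290706 -0.02301621 -0.05088952]
19.799368553061562 0.6887356305363003
s 50.0 ((358.9634094238281, 222.32928466796875), (11.484880447387695, 8.61366081237793), 6.34019136428833) [[352.79998779296875, 226.0], [353.70001220703125, 217.39999389648438], [365.1000061035156, 218.6999969482422], [364.20001220703125, 227.1999969482422]]Traceback (most recent call last):
  File "<stdin>", line 9, in <module>
ValueError: max() iterable argument is empty
```

The grip slipped off and the fingers are shut, so the bar has dropped. I've used all my picture views, so I'll locate the bar numerically.

```bash
cat >> h.py <<'E'
def cmap(s,u0,u1,v0,v1,du=1,dv=1):
    im=s['color'].astype(int)
    for v in range(v0,v1,dv):
        l=''
        for u in range(u0,u1,du):
            b,g,r=im[v,u];k=(b+g+r)/3
            l+='B' if b>1.5*r and b>40 else 'R' if r>2*g and r>50 else 'g' if g>1.3*r and g>1.15*b else 'P' if r>1.25*g and b>g else 'w' if r>1.45*b and r>90 else '#' if k<55 else ('+' if abs(b-r)<7 and k>85 and k<135 else 'W' if k>165 else ':' if k<100 else '.')
        print(v,l)
E
python3 - <<'E'
from h import *
s=load('s9.png');cmap(s,280,380,180,232)
E
```

```text
180 WW..............................................................:########################PPPPPPPPPPP
181 WWWWWWW..........................................................:####P#################PPPPPPPPPPPP
182 WWWWWWWWWWWW......................................................:########P###########PPPPPPPPPPPPP
183 WWWWWWWWWWWWWWWWW..................................................:###P#############PPPPPPPPPPPPPPP
184 WWWWWWWWWWWWWWWWWW.................................................::###############:PPPPPPPPPPPPPPP
185 WWWWWWWWWWWWWWWWW..................................................:###############::..PPPPPPPPPPPPP
186 WWWWWWWWWWWWWWWWW..................................................:###############P.++..PPPPPPPPPP.
187 WWWWWWWWWWWWWWWW...................................................:##############PPPP.++.PPPPPPPP..
188 WWWWWWWWWWWWWWW....................................................:##############PPPPPP.g:PPPPPP...
189 WWWWWWWWWWWWWW..+..................................................###############PPPPPPP:PPPPP.....
190 WWWWWWWWWWWWWW..+.............................
[... 3659 characters left out ...]
............................:::::::B:BBBBBBBBBBBBBBBBB:B+.......::::::
226 .............................................................:::::::#BBBBBBBBBBBBBBBB:...........:::
227 ..............................................................::::::::::BBBBBBBBBBBBB:..............
228 ..............................................................:::::::::::::BBBBBBBBBB+..............
229 ..............................................................:::::::::....:::BBBBBB:...............
230 ..............................................................:::::::::........::::::...............
231 .............................................................:::::::::.............:................
```

```bash
python3 - <<'E'
from h import *
s0=load('scene0.png');s=load('s9.png')
for mm in (-.1286,.1278):
  for z in (.037,.046,.053):
    X=n*.665+m*mm;X[2]=z;print(mm,z,pix(s,X).round(1))
for k in (s0,s): print(); cmap(k,286,304,178,196)
for k in (s0,s): print(); cmap(k,250,285,222,250)
E
```

```text
-0.1286 0.037 [299.6 187.4]
-0.1286 0.046 [299.5 185.1]
-0.1286 0.053 [299.5 183.2]
0.1278 0.037 [263.6 240.7]
0.1278 0.046 [263.4 238.2]
0.1278 0.053 [263.2 236.3]

178 ..................
179 ..................
180 ..................
181 ..................
182 ..................
183 W.................
184 WWWWW.............
185 WWWWWWWW..........
186 WWWWWWWWWWWW......
187 WWWWWWWWWWWWW.....
188 WWWWWWWWWWWW......
189 WWWWWWWWWWWW......
190 WWWWWWWWWWW.......
191 WWWWWWWWWW.+:.....
192 WWWWWWWWWW.:......
193 WWWWWWWWW.........
194 WWWWWWWW..::......
195 WWWWWWWW.+:::.....

178 ..................
179 ..................
180 ..................
181 W.................
182 WWWWWW............
183 WWWWWWWWWWW.......
184 WWWWWWWWWWWW......
185 WWWWWWWWWWW.......
186 WWWWWWWWWWW.......
187 WWWWWWWWWW........
188 WWWWWWWWW.........
189 WWWWWWWW..+.......
190 WWWWWWWW..+.......
191 WWWWWWW...........
192 WWWWWWW...........
193 WWWWWW...:........
194 WWWWW..:::::......
195 WWWW...+::::......

222 WWWWWWWWWWWWW.WWWWWWWWWWWW.:::::...
223 WWWWWWWWWWWWW.WWWWWWWWWWW..::::....
224 WWWWWWWWWWWWW.WWWWWW
[... 1436 characters left out ...]
...:::::............
233 WWWWWWWWWWWWWW.+..:::::............
234 .WWWWWWWWWWWW.....::::.............
235 .....WWWWWWW..+.:::::..............
236 .........WWW....::::...............
237 ...............:::::...............
238 .............:::::::...............
239 ::...........::::::................
240 ::::::.......:::::.................
241 :::::::::::.:::::..................
242 :::::::::::::::::..................
243 ::::::::::::::::...................
244 :::::::::::::::....................
245 ....::::::::::.....................
246 .......:::::::.....................
247 ...........:::.....................
248 ...................................
249 ...................................
```

```bash
python3 - <<'E'
from h import *
s=load('s9.png')
for nm,u,v,z in [('rear left bottom',363,229.5,0),('rear left top',365.5,220.5,.024),('front left top',329.5,216,.038),('front right top',331,209.5,.038),('front left bottom',329,220.5,.014)]:
    X=w(s,u,v,z);print(nm,(X@n).round(4),(X@m).round(4),z)
E
```

```text
rear left bottom 0.4371 -0.0504 0
rear left top 0.4355 -0.0639 0.024
front left top 0.5338 -0.0296 0.038
front right top 0.5389 -0.0591 0.038
front left bottom 0.5368 -0.0372 0.014
```

```bash
python3 - <<'E'
from h import *
s=load('s9.png')
for u,v,z in [(326,216.5,.022),(310,212,.0275),(290,206.8,.034)]:
    X=w(s,u,v,z);print((X@n).round(4),(X@m).round(4),z)
t=load('t9.png');cmap(t,285,345,150,240)
E
```

```text
0.5479 -0.042 0.022
0.5962 -0.0382 0.0275
0.6568 -0.0321 0.034
150 WWWWWWWWWWWWWWWWWWWWWWWWWWWWWWWWWWWWWWWWWWWWW.:.............
151 WWWWWWWWWWWWWWWWWWWWWWWWWWWWWWWWWWWWWWWWWWWWW.:.............
152 WWWWWWWWWWWWWWWWWWWWWWWWWWWWWWWWWWWWWWWWWWWWW.:.............
153 WWWWWWWWWWWWWWWWWWWWWWWWWWWWWWWWWWWWWWWWWWWWW.:.............
154 WWWWWWWWWWWWWWWWWWWWWWWWWWWWWWWWWWWWWWWWWWWWW.::............
155 WWWWWWWWWWWWWWWWWWWWWWWWWWWWWWWWWWWWWWWWWWWWW..:............
156 WWWWWWWWWWWWWWWWWWWWWWWWWWWWWWWWWWWWWWWWWWWWWW.:............
157 WWWWWWWWWWWWWWWWWWWWWWWWWWWWWWWWWWWWWWWWWWWWWW.:............
158 WWWWWWWWWWWWWWWWWWWWWWWWWWWWWWWWWWWWWWWWWWWWWW.::...........
159 WWWWWWWWWWWWWWWWWWWWWWWWWWWWWWWWWWWWWWWWWWWWWW.::...........
160 WWWWWWWWWWWWWWWWWWWWWWWWWWWWWWWWWWWWWWWWWWWWWW.::...........
161 WWWWWWWWWWWWWWWWWWWWWWWWWWWWWWWWWWWWWWWWWWWWWW..:...........
162 WWWWWWWWWWWWWWWWWWWWWWWWWWWWWWWWWWWWWWWWWWWWWWW.::..........
163 WWWWWWWWWWWWWWWWWWWWWWWWWWWWWWWWWWWWWWWWWWWWWWW.::..........
164 WWWWWWWWWWWWWWWWWWWWWWWWWWWWWWWWWWWWWWWWWWWWWWW.::..........
165 WWWWWWWWWWWWWWWWWWWWWWWWWWWWWWWWWWWWWWWWWWWWWWW.::........
[... 4112 characters left out ...]
...................................####:::::::::::
230 .............................................####:::::::::::
231 .............................................#####::::::::::
232 :................................:...........#####::::::::::
233 :................................:...........#####::::::::::
234 :........................:...................:###:::::::::::
235 #:...........................................:#:::::::::::::
236 #:......::....................................::::::::::::::
237 #:.........WWWWWW.............................::::::::::::::
238 :.........WWWWWWW.............................::::::::::::::
239 ..........WWWWWWWWW.........................W.::::::::::::::
```

The top-view map shows the blade crossing mid-ridge and going under the slab square to the edge. The slab's corner has risen about 15 mm, so the drop has already pried it up. I'll press the handle lightly to seat it, then go for the shim.

>>> move_arm --pt "-0.3 -0.12 -0.4" --pt "-0.4 -0.2 -0.8" --pt "-0.4 -0.2 -1.1" --pt "-0.4 -0.2 -1.2" --pt "-0.4 -0.2 -1.2" --twist '[0,0,0,0,0]' --gripper '[0,0,0,0,0]'

```text
time: 17.1
tool_pos: [0.4593, 0.0207, 0.0269]
orientation: [0.005, -0.094, 0.995, -0.039]
force: [-18.1, 0.6, 35.4]
finger_gap: 0.0004
finger_force: 18.5
```

>>> move_arm --pt "0 0 1" --pt "0 0 2.5" --pt "-0.1 -1.2 3.5" --pt "-0.2 -3 3.5" --pt "-0.3 -5 3.5" --twist '[0,0,0,0,0]' --gripper '[0,0,0,0.5,1]'

```text
time: 17.73
tool_pos: [0.4507, -0.1307, 0.1292]
orientation: [0.006, -0.095, 0.995, -0.04]
force: [2.1, 0.6, -0.8]
finger_gap: 0.0359
finger_force: 0.0
```

>>> move_arm --pt "0 -2 0" --pt "0 -4 0" --pt "-0.1 -6 0" --pt "-0.2 -7.2 0" --pt "-0.2 -7.2 0" --twist '[0,0.1,0.2,0.2,0.2]' --gripper '[1,1,1,1,1]'

```text
time: 18.35
tool_pos: [0.4438, -0.3477, 0.128]
orientation: [0.005, -0.101, 0.994, -0.039]
force: [-0.4, 0.8, 0.3]
finger_gap: 0.0856
finger_force: 0.0
```

```bash
python3 - <<'E'
from h import *
p,g,R=grip();print(p,g,R.round(3))
s=snap('wrist','w2.png');print(s['fx'],s['cx'],s['cy'],np.array(s['tool_from_camera']).round(4))
T=np.array(s['tool_from_camera']);C=np.linalg.inv(T)
def pw(X):
    c=C@np.r_[R.T@(np.array(X)-p),1];return np.array([s['fx']*c[0]/c[2]+s['cx'],s['fy']*c[1]/c[2]+s['cy']])
d=np.array([.9787,.2055]);e=np.array([-.2055,.9787]);c=np.array([.4768,-.3377])
for a,b in ((-.055,.02),(-.055,-.02),(-.03,.02),(-.03,-.02)): print(a,b,pw([*(c+a*d+b*e),.026]).round(1))
cmap(s,200,460,150,400,4,6)
t=snap('top','t10.png');print();cmap(t,293,335,164,196)
E
```

```text
[ 0.44378237 -0.34769797  0.12798897] [ 0.44344991 -0.34623642  0.14692976] [[-0.98  -0.201  0.017]
 [-0.201  0.976 -0.077]
 [-0.002 -0.079 -0.997]]
304.58990404114115 321.52693590050376 201.4891642235746 [[-3.000e-04 -9.606e-01 -2.778e-01  7.070e-02]
 [ 1.000e+00 -2.000e-04 -2.000e-04 -3.000e-04]
 [ 1.000e-04 -2.778e-01  9.606e-01 -1.441e-01]
 [ 0.000e+00  0.000e+00  0.000e+00  1.000e+00]]
-0.055 0.02 [359.8 177. ]
-0.055 -0.02 [311.  176.4]
-0.03 0.02 [358.9 206.3]
-0.03 -0.02 [311.4 205.4]
150 WWWWWWWWWWWWW...............................................WWWWW
156 WWWWWWWWWW................................................WWWWWWW
162 WWWWWWWWW................................................WWWWWWWW
168 WWWWWWWW..............................................WWWWWWWWWWW
174 WWWWWW......................:::::::::::.............WWWWWWWWWWWWW
180 WWWW.......................:wwwwwwwwwww...........WWWWWWWWWWWWWWW
186 ...........................wwwwwwwwwwww.........WWWWWWWWWWWWWWWWW
192 ...........................:g::g:g:::::.......WWWWWWWWWWWWWWWWWWW
198 ...........................::g::::::::
[... 3142 characters left out ...]
....................:.....................
182 ...................+######:...............
183 ...................+##P###:...............
184 .......:::#:+......+:#####:...............
185 ......:####:+......+:#RRRRw...............
186 ......:#####+.......:RRRRRR:..............
187 .......###RR.........RRRRRR:..............
188 .......RRRRRw........RRRRRR:..............
189 .......wRRRRR........wRRRRR#..............
190 .......wRRRRR........wRRRRR#..............
191 .......wRRRRR........:RRR#P#:.............
192 .......:RRRRR........+######:.............
193 ........RRRRR:+......+######:.............
194 ........##P##:+......+######:.............
195 ........:#####+......+:####:..............
```

>>> move_arm --pt "0 -0.04 -1.2" --pt "0 -0.04 -2.4" --pt "0 -0.04 -3.4" --pt "0 -0.04 -3.75" --pt "0 -0.04 -3.75" --twist '[0,0,0,0,0]' --gripper '[1,1,1,1,0]'

```text
time: 19.08
tool_pos: [0.4445, -0.3459, 0.0165]
orientation: [0.005, -0.103, 0.994, -0.039]
force: [0.0, -0.1, 0.5]
finger_gap: 0.0697
finger_force: 0.0
```

>>> move_arm --pt "0 0 0" --pt "0 0 0" --pt "0 0 0.5" --pt "0 0 1" --pt "0 0 1.5" --twist '[0,0,0,0,0]' --gripper '[0,0,0,0,0]'

```text
time: 19.7
tool_pos: [0.4445, -0.3469, 0.063]
orientation: [0.006, -0.103, 0.994, -0.04]
force: [0.3, 0.2, -0.6]
finger_gap: 0.038
finger_force: 60.1
```

>>> move_arm --pt "0 1 0.7" --pt "0 3 1.4" --pt "0 5 1.4" --pt "0 7 1.4" --pt "0 9 1.4" --twist '[-0.2,-0.4,-0.6,-0.76,-0.76]' --gripper '[0,0,0,0,0]'

```text
time: 20.32
tool_pos: [0.4443, -0.075, 0.1045]
orientation: [0.005, -0.069, 0.997, -0.04]
force: [0.5, 0.1, -0.6]
finger_gap: 0.0378
finger_force: 60.3
```

>>> move_arm --pt "0.3 2 0" --pt "1 4 0" --pt "2 6 0" --pt "3 6 0" --pt "3.4 6 0" --twist '[0,0,0,0,0]' --gripper '[0,0,0,0,0]'

```text
time: 20.95
tool_pos: [0.5474, 0.1043, 0.1037]
orientation: [0.004, -0.07, 0.997, -0.039]
force: [-0.3, -0.2, -0.3]
finger_gap: 0.0379
finger_force: 60.4
```

```bash
python3 - <<'E'
from h import *
p,g,R=grip();print(p,'n,m',p@n,p@m,'yaw',np.degrees(np.arctan2(-R[1,0],-R[0,0])),env.observe()['force'])
t=snap('top','t11.png');cmap(t,255,330,160,205)
s=snap('scene','s11.png');print();cmap(s,262,340,170,240)
E
```

```text
[0.54738683 0.10427808 0.10368581] n,m 0.5565379494679051 0.027059902919215645 yaw 8.091100639619519 [-0.30503799 -0.15250083 -0.29364061]
160 .............:............######.WWWWWWWWWWWWWWWWWWWWWWWWWWWWWWWWWWWWWWWWWW
161 ..........................######+WWWWWWWWWWWWWWWWWWWWWWWWWWWWWWWWWWWWWWWWWW
162 ...............W........W.######:.WWWWWWWWWWWWWWWWWWWWWWWWWWWWWWWWWWWWWWWWW
163 .....................WWWW.:#####:.WWWWWWWWWWWWWWWWWWWWWWWWWWWWWWWWWWWWWWWWW
164 ..............:...W.WWW.W..######+WWWWWWWWWWWWWWWWWWWWWWWWWWWWWWWWWWWWWWWWW
165 ................WW.WWWWWW..######+WWWWWWWWWWWWWWWWWWWWWWWWWWWWWWWWWWWWWWWWW
166 ................WWW.W.WWWW.######:.WWWWWWWWWWWWWWWWWWWWWWWWWWWWWWWWWWWWWWWW
167 .........WWWW....WWW.WWWWW.:#####:.WWWWWWWWWWWWWWWWWWWWWWWWWWWWWWWWWWWWWWWW
168 ....W.WWWWWWWW.:.WWWWWWWWW..######+WWWWWWWWWWWWWWWWWWWWWWWWWWWWWWWWWW......
169 WWWWWWWWWWWWWW...WWWWWWWWW..######+WWWWWWWWWWWWWWWWWWWWWWWWWWWWW..:::::::::
170 WWWWWWWWWWWWWW...WWWWWWWWWW.######:.WWWWWWWWWWWWWWWWWWWWWWWW...::::::::::::
171 WWWWWWWWWWWWWW....WWWWWWWWW.:#####:.WWWWWWWWWWWWWWWWWW..:::::::::::::::::::
1
[... 7749 characters left out ...]
:::::::::::::::::...................
232 WWW.+.:::::..............................::::::::::::::::::...................
233 WW...::::::................................:::::::::::::::....................
234 W.....::::..................................:::::::::::::.....................
235 ...::::::..................................::::::::::::::.....................
236 ....::::.................................::::::::::.....:.....................
237 ....::::................................::::::::::............................
238 ..::::::...............................:::::::::::............................
239 .::::::................................::::::::::.............................
```

>>> move_arm --pt "0 0 -0.8" --pt "0 0 -1.6" --pt "0 0 -2.4" --pt "0 0 -2.8" --pt "0 0 -2.85" --twist '[0,0,0,0,0]' --gripper '[0,0,0,0,0]'

```text
time: 21.68
tool_pos: [0.546, 0.1027, 0.0184]
orientation: [0.004, -0.069, 0.997, -0.039]
force: [-1.2, 0.9, 2.4]
finger_gap: 0.0375
finger_force: 60.9
```

>>> move_arm --pt "0.3 0.04 0" --pt "0.6 0.08 0" --pt "0.9 0.13 0" --pt "1.2 0.17 0" --pt "1.2 0.17 0" --twist '[0,0,0,0,0]' --gripper '[0,0,0,0,0]'

```text
time: 22.3
tool_pos: [0.5839, 0.1087, 0.0184]
orientation: [0.005, -0.07, 0.997, -0.039]
force: [2.8, 0.4, 3.7]
finger_gap: 0.0378
finger_force: 60.9
```

>>> move_arm --pt "0.2 0.03 0" --pt "0.4 0.06 0" --pt "0.6 0.08 0" --pt "0.6 0.08 0" --pt "0.6 0.08 0" --twist '[0,0,0,0,0]' --gripper '[0,0,0,0,0]'

```text
time: 22.92
tool_pos: [0.6011, 0.1109, 0.0184]
orientation: [0.005, -0.07, 0.997, -0.039]
force: [0.9, -0.5, 5.0]
finger_gap: 0.0379
finger_force: 61.1
```

>>> move_arm --pt "0 0 0" --pt "0 0 0" --pt "0 0 0" --pt "0 0 0" --pt "0 0 0" --twist '[0,0,0,0,0]' --gripper '[0.58,0.58,0.58,0.58,0.58]'

```text
time: 23.55
tool_pos: [0.6003, 0.1108, 0.0178]
orientation: [0.004, -0.07, 0.997, -0.039]
force: [-0.3, 0.4, -0.4]
finger_gap: 0.0494
finger_force: 0.0
```

>>> move_arm --pt "0 0 0.7" --pt "0 0 1.4" --pt "-1 -0.14 1.4" --pt "-1.9 -0.27 1.4" --pt "-1.9 -0.27 1.4" --twist '[0,0,0,0,0]' --gripper '[0.58,0.58,0.3,0,0]'

```text
time: 24.18
tool_pos: [0.5423, 0.1026, 0.0602]
orientation: [0.004, -0.07, 0.997, -0.039]
force: [0.4, 0.3, 0.3]
finger_gap: -0.0
finger_force: 0.0
```

>>> move_arm --pt "0 0 -0.5" --pt "0 0 -1" --pt "0 0 -1.4" --pt "0 0 -1.65" --pt "0 0 -1.65" --twist '[0,0,0,0,0]' --gripper '[0,0,0,0,0]'

```text
time: 24.8
tool_pos: [0.5429, 0.1026, 0.0095]
orientation: [0.003, -0.07, 0.997, -0.04]
force: [-0.7, 0.0, -0.2]
finger_gap: -0.0002
finger_force: 0.0
```

>>> move_arm --pt "0.3 0.04 0" --pt "0.6 0.08 0" --pt "0.9 0.13 0" --pt "1.1 0.15 0" --pt "1.1 0.15 0" --twist '[0,0,0,0,0]' --gripper '[0,0,0,0,0]'

```text
time: 25.42
tool_pos: [0.5767, 0.1073, 0.0102]
orientation: [0.004, -0.07, 0.997, -0.039]
force: [-0.1, -0.9, 0.3]
finger_gap: 0.0001
finger_force: 0.0
```

```bash
python3 - <<'E'
from h import *
p,g,R=grip();print(p,'n,m',p@n,p@m,env.observe()['force'])
s=snap('scene','s12.png');cmap(s,262,345,180,240)
E
```

```text
[0.57668449 0.1072705  0.01019131] n,m 0.5859650400967884 0.025944768481368202 [-0.09448994 -0.91496975  0.34564576]
180 WWWWWWWWWWWWWWWWWWWW.......:####::::...........::::######:.........................
181 WWWWWWWWWWWWWWWWWWWWWWWWW...:###::::::::::::::::#########..........................
182 WWWWWWWWWWWWWWWWWWWWWWWWWWW.:######:::::#####::#########:..........................
183 WWWWWWWWWWWWWWWWWWWWWWWWWWW.:#######::::#:::::###########..........................
184 WWWWWWWWWWWWWWWWWWWWWWWWWWW.:############################..........................
185 WWWWWWWWWWWWWWWWWWWWWWWWWWW.:#############:##############..........................
186 WWWWWWWWWWWWWWWWWWWWWWWWWWW.:##:#########################..........................
187 WWWWWWWWWWWWWWWWWWWWWWWWWWW.:###::################:::####..........................
188 WWWWWWWWWWWWWWWWWWWWWWWWWWW.:####::::::#:####:::::::#####..........................
189 WWWWWWWWWWWWWWWWWWWWWWWWW...:#####:::::::::::::::::######:.........................
190 WWWWWWWWWWWWWWWWWWWWWWWW...::######:::::+++:++:::########:.........................
191 WWWWWWWWWWW
[... 3596 characters left out ...]
 WW....:::::............wwwwwwwww::::ww::::::::::::::...............................
233 WW...::::::...............wwwwww:g:www::::::::::::.................................
234 W....:::::....................w::g::ww:::::::::::..................................
235 ....:::::........................+::w:::::::::.....................................
236 ....::::..........................::::::::::.......................................
237 ..+:::::..........................::::::::::.......................................
238 .:+:::::.........................::::::::::........................................
239 .::::::.........................:::::::::::........................................
```

```bash
python3 - <<'E'
from h import *
s=load('s12.png')
for u,v,z in [(298.5,235.5,0),(300.5,228,.026),(277,216,.026)]:
    X=w(s,u,v,z);print((X@n).round(4),(X@m).round(4))
E
```

```text
0.6015 0.0397
0.5971 0.0351
0.6794 0.0114
```

>>> move_arm --pt "0.15 0.02 0" --pt "0.3 0.04 0" --pt "0.45 0.06 0" --pt "0.6 0.08 0" --pt "0.7 0.1 0" --twist '[0,0,0,0,0]' --gripper '[0,0,0,0,0]'

```text
time: 26.1
tool_pos: [0.5976, 0.1103, 0.0103]
orientation: [0.004, -0.07, 0.997, -0.039]
force: [-1.1, -0.4, 0.1]
finger_gap: -0.0
finger_force: 0.3
```

>>> move_arm --pt "-0.3 -0.04 0" --pt "-0.6 -0.08 0.4" --pt "-0.6 -0.08 1.5" --pt "-0.6 -0.08 2.5" --pt "-0.6 -0.08 3.5" --twist '[0,0,0,0,0]' --gripper '[0,0,0,0,0]'

```text
time: 26.72
tool_pos: [0.5787, 0.1078, 0.1175]
orientation: [0.004, -0.07, 0.997, -0.039]
force: [0.8, 0.1, 0.1]
finger_gap: 0.0
finger_force: 0.0
```

```bash
python3 - <<'E'
from h import *
p,g,R=grip();print(p,'n,m',p@n,p@m)
s=snap('scene','s13.png');cmap(s,262,375,205,242)
E
```

```text
[0.57865521 0.10777682 0.1174839 ] n,m 0.5879869205317907 0.0261718000929501
205 WWWWWWWWWWWWWWWW....++::++:+++:+:++:++++++::::R::::::::::::::::::::::::::::::::::::::::::::......................
206 WWWWWWWWWWWWWWWWW....:+::+++++++::+++++++++::::::::::::::::::::::::::::::::::::::::::::::::::::::::....:.........
207 WWWWWWWWWWWWWWWW.....+:::::+++:+++++++::++++++::+++:::::::::::::::::::::::::::::::::::::::::::::::::::::::.......
208 WWWWWWWWWWWWWWWWW...++::::::+:++++++:++:+:++++:+++++++:::::::::::::::::::::::::::::::::::::::::::::::::::::::::::
209 WWWWWWWWWWWWWWWWW..::::::::::::::+++++++++++:+:+::+:+++:+::::::::::::#:::::::::::::::::::::::::::::::::::::::::::
210 WWWWWWWWWWWWWWWWW..+::::::::::::::::::+++++++++:+++++++++++::::::::::#BBBB#::::::::::::::::::::::::::::::::::::::
211 WWWWWWWWWWWWWWWWW..::::::::::::::::###::::+++++::+++:+++++::++++::::##BBBBBBB#:::::::::::::::::::::::::::::::::::
212 WWWWWWWWWWWWWWWWW.:::::::::::::::::##P#:::::++++++++++++::++++++::::##BBBBBBBBBB:::::::::::::::::::::::::::::::::
213 WWWWWWWWWWWWWWWW..::::::::::::::::###RRRRR#::::+++++++++++++++:::::#BBBBBBB
[... 2642 characters left out ...]
:::::..........................:::............................................................................
237 ...:::::.........................................................................................................
238 ..::::::.........................................................................................................
239 .+:::::..........................................................................................................
240 .:#:::...........................................................................................................
241 :::::............................................................................................................
```

>>> move_arm --pt "-0.8 -0.8 0.2" --pt "-1.6 -1.7 0.2" --pt "-2.5 -2.6 0.2" --pt "-3.3 -3.4 0.2" --pt "-3.3 -3.4 0.2" --twist '[0.3,0.6,0.9,0.9,0.9]' --gripper '[0,0,0.5,1,1]'

```text
time: 27.4
tool_pos: [0.4788, 0.0047, 0.1224]
orientation: [0.006, -0.108, 0.993, -0.039]
force: [0.9, -0.2, -0.1]
finger_gap: 0.0544
finger_force: 0.0
```

```bash
cat >> h.py <<'E'
def wrist(f,wait=True):
    p,g,R=grip();s=snap('wrist',f);T=np.array(s['tool_from_camera'])
    def ray(u,v,z):
        d=R@T[:3,:3]@np.array([(u-s['cx'])/s['fx'],(v-s['cy'])/s['fy'],1]);c=R@T[:3,3]+p
        return c+d*(z-c[2])/d[2]
    return s,ray,p,R
E
python3 - <<'E'
from h import *
s,ray,p,R=wrist('w3.png');print(p,p@n,p@m,'yaw',np.degrees(np.arctan2(-R[1,0],-R[0,0])))
cmap(s,240,420,120,360,3,5)
E
```

```text
[0.47879275 0.00472494 0.12241679] 0.47475829629097804 -0.06196931533266152 yaw 12.402988390062825
120 ...:........................................................
125 .:::.::.....................................................
130 ......:.....................................................
135 ..:.:.......................................................
140 .:..........................................................
145 ::..........................................................
150 ............................:BBBBBBBBB::....................
155 :...........................::::::::::++++..................
160 ............................BBBBBBBBBBBBBB................W.
165 ......:.....................BBBBBBBBBBBBBB..................
170 :...........................BBBBBBBBBBBBBB..................
175 .:.:........................BBBBBBBBBBBBBB..................
180 ..:.........................BBBBBBBBBBBBBB..................
185 :.:.:......................:BBBBBBBBBBBBBB..................
190 :::::......................:BBBBBBBBBBBBB...................
195 ::::.::::.............
[... 1418 characters left out ...]
...................WWWWWWWW...........############
310 ######:.....................WWWWWWWW.............###########
315 ######................######WWWWWWWWW............###########
320 #####:...............:::::##WWWWWWWW+#####:.......##########
325 #####................:::::#:WWWWWWWW+#####:.......##########
330 #####:...............:::::::WWWWWWWW+#####........##########
335 ######...............wRRRRR.WWWW.WWW:::###.......:##########
340 ######:..............RRRRRR.WWWW.WWWwRRRRR......:###########
345 #######..#############:RRRR.WW..+:############::############
350 #######::######################################:############
355 ############################################################
```

```bash
python3 - <<'E'
from h import *
p,g,R=grip();s=load('w3.png');T=np.array(s['tool_from_camera'])
def ray(u,v,z):
    d=R@T[:3,:3]@np.array([(u-s['cx'])/s['fx'],(v-s['cy'])/s['fy'],1]);c=R@T[:3,3]+p
    return c+d*(z-c[2])/d[2]
a=[ray(323.5,159,.025),ray(366,159,.025),ray(318,278,.038),ray(358,278,.038)]
for x in a: print(x.round(4),(x@n).round(4),(x@m).round(4))
r=(a[0]+a[1])/2;f=(a[2]+a[3])/2;d=f-r;print(r,f,np.linalg.norm(d),'yaw',np.degrees(np.arctan2(d[1],d[0])))
d=d/np.linalg.norm(d);print('grip at 27mm from end',r+.027*d,'tip',((r+.239*d)@n,(r+.239*d)@m))
E
```

```text
[ 0.4464 -0.0086  0.025 ] 0.4409 -0.0707
[0.4389 0.024  0.025 ] 0.4379 -0.0373
[0.5437 0.0092 0.038 ] 0.5396 -0.0666
[0.5349 0.0416 0.038 ] 0.5355 -0.0333
[0.44266599 0.00769353 0.025     ] [0.53931145 0.02538735 0.038     ] 0.09910810215458273 yaw 10.374791563468863
grip at 27mm from end [0.4689951  0.01251386 0.02854159] tip (np.float64(0.6761156169965373), np.float64(-0.0441924868293456))
```

>>> move_arm --pt "-0.33 0.21 -0.8" --pt "-0.33 0.21 -1.8" --pt "-0.33 0.21 -2.8" --pt "-0.33 0.21 -3.75" --pt "-0.33 0.21 -3.75" --twist '[-0.4,-0.4,-0.4,-0.4,-0.4]' --gripper '[1,1,1,1,1]'

```text
time: 28.08
tool_pos: [0.4692, 0.0126, 0.0072]
orientation: [0.003, -0.092, 0.995, -0.039]
force: [-0.2, -1.2, 0.4]
finger_gap: 0.0854
finger_force: 0.0
```

>>> move_arm --pt "0 0 0" --pt "0 0 0" --pt "0 0 0" --pt "0 0 0" --pt "0 0 0" --twist '[0,0,0,0,0]' --gripper '[0,0,0,0,0]'

```text
time: 28.7
tool_pos: [0.4711, 0.0122, 0.0102]
orientation: [0.006, -0.091, 0.995, -0.039]
force: [-1.2, -0.3, 7.1]
finger_gap: 0.0329
finger_force: 58.9
```

>>> move_arm --pt "0 0 0.2" --pt "0 0 0.45" --pt "0 0 0.7" --pt "0 0 0.95" --pt "0 0 0.95" --twist '[0,0,0,0,0]' --gripper '[0,0,0,0,0]'

```text
time: 29.32
tool_pos: [0.4693, 0.012, 0.0371]
orientation: [0.004, -0.091, 0.995, -0.039]
force: [-3.9, -1.3, -9.0]
finger_gap: 0.0328
finger_force: 60.6
```

```bash
python3 - <<'E'
from h import *
o=env.observe();print(o['tool_pos'],o['force'],o['moment'])
s=snap('scene','s14.png');cmap(s,285,305,178,192);print();cmap(s,250,300,204,242)
E
```

```text
[0.46934175 0.0120189  0.03712778] [-3.86872247 -1.25742812 -9.02022377] [ 0.0097679   1.10002703 -0.09928295]
178 ....................
179 ....................
180 ....................
181 ....................
182 WWW.................
183 WWWWWWW.............
184 WWWWWWWWWWWW........
185 WWWWWWWWWWWWWW......
186 WWWWWWWWWWWWW.......
187 WWWWWWWWWWWW........
188 WWWWWWWWWWWW........
189 WWWWWWWWWWW.........
190 WWWWWWWWWW..:.......
191 WWWWWWWWWW..........

204 WWWWWWWWWWWWWWWWWWWWWWWWWWWWWWWWWWWW..+...........
205 WWWWWWWWWWWWWWWWWWWWWWWWWWWWWWWWWWW...............
206 WWWWWWWWWWWWWWWWWWWWWWWWWWWWWWWWWW..:++...........
207 .....WWWWWWWWWWWWWWWWWWWWWWWWWWWW..:::++++++......
208 WWWWWWWWWWWWWWWWWWWWWWWWWWWWWWWWW..+:::::::...++++
209 WWWWWWW.WWWWWWWWWWWWWWWWWWWWWWWW..:::::::::::::..+
210 WWWWWWWWWWWWWWWWWWWWWWWWWWWWWWW...:::::::::::::::#
211 WWWWWWWWWWWWWWWWWWWWWWWWWWWWWWW..+::::::::::::::##
212 WWWWWWWWWWWWWWWWWWWWWWWWWWWWWW..+::::..::::::::###
213 WWWWWWWWWWWWWWWWWWWWWWWWWWWWW...::::......:::::##R
214 WWWWWWWWWWWWWWWWWWWWWWWWWWWWW...::::..........:#RR
215 WWWWWWWWWWWWWWWWWWWWWWWWWWWW.
[... 751 characters left out ...]
WWWWWWWW...+::wwwwwwwwwwwww:g:wwww::....
230 WW.WWWWWWWWWWWWWWW.::::::::wwwwwwwwww:::wwww:.....
231 WWWWWWWWWWWWWWWWW..::::::......wwwwww:g:wwww:.....
232 WWWWWWWWWWWWWWWW..+:::::...........ww:g:wwww......
233 WWWWWWWWWWWWWWW..:+:::::.............:::www.......
234 WWWWWWWWWWWWWWW..::::::...........................
235 .WWWWWWWWWWWWW..::::::............................
236 ....WWWWWWWWW.....:::.............................
237 ........WWWWW..:::::..............................
238 ..............+:::::..............................
239 ...............:::::..............................
240 :::...........:::::...............................
241 ::::::.......+::::................................
```

The slab has settled to level on the shim: its corner is at row 185, where the level height predicts 185.1. Now I'll draw the bar out.

>>> move_arm --pt "-0.3 -0.05 0" --pt "-0.6 -0.11 0" --pt "-0.9 -0.16 0" --pt "-1.2 -0.22 0" --pt "-1.5 -0.27 0" --twist '[0,0,0,0,0]' --gripper '[0,0,0,0,0]'

```text
time: 30.0
tool_pos: [0.4248, 0.0039, 0.0374]
orientation: [0.005, -0.091, 0.995, -0.039]
force: [1.1, 0.0, -8.5]
finger_gap: 0.0323
finger_force: 60.6
```

```bash
python3 - <<'E'
from h import *
o=env.observe();print(o['tool_pos'],o['force'],o['moment'])
s=snap('scene','s15.png');cmap(s,285,380,182,232)
E
```

```text
[0.42479409 0.00389161 0.03743185] [ 1.13555627  0.03847246 -8.54611266] [ 0.14425597  0.46416607 -0.0166138 ]
182 WWW.........................................................................:##################
183 WWWWWWW....................................................................+:##################
184 WWWWWWWWWWWW..............................................................P.:##################
185 WWWWWWWWWWWWWW...........................................................PPPPP#################
186 WWWWWWWWWWWWW............................................................PPPPPP################
187 WWWWWWWWWWWW.............................................................PPPPPP################
188 WWWWWWWWWWWW.............................................................PPPPPP################
189 WWWWWWWWWWW..............................................................PPPPPPPP##############
190 WWWWWWWWWW.+............................................................PPPPPPPPPP#############
191 WWWWWWWWWW...............................................................PPPPPPPPPP##
[... 3310 characters left out ...]

225 www+gg.wwwww:.............................................:::::::::::::::::::::::::::::::BBBBBB
226 ww.gg.wwwww::..................................................:::::::::::::::::::::::::::::::B
227 ww:ggwwwwww:.......................................................::::::::::::::::::::::::::::
228 ww:g:wwww::............................................................::::::::::::::::::::::::
229 ww:g:wwww::................................................................::::::::::::::::::::
230 ww:g:wwwww.................................................................::::::::::::::::::::
231 ww:g:wwww...................................................................:::::::::::::::::::
```

>>> move_arm --pt "-0.7 -0.13 0" --pt "-1.4 -0.25 0" --pt "-2.1 -0.38 0" --pt "-2.8 -0.5 0" --pt "-2.8 -0.5 0" --twist '[0,0,0,0,0]' --gripper '[0,0,0,0,0]'

```text
time: 30.68
tool_pos: [0.3405, -0.0111, 0.0374]
orientation: [0.005, -0.091, 0.995, -0.039]
force: [0.4, -0.4, -8.3]
finger_gap: 0.0328
finger_force: 60.8
```

>>> move_arm --pt "0 0 -0.25" --pt "0 0 -0.5" --pt "0 0 -0.75" --pt "0 0 -0.9" --pt "0 0 -0.9" --twist '[0,0,0,0,0]' --gripper '[0,0,0,0,0]'

```text
time: 31.3
tool_pos: [0.3411, -0.011, 0.0098]
orientation: [0.004, -0.091, 0.995, -0.039]
force: [0.0, 0.1, -8.7]
finger_gap: 0.0324
finger_force: 60.8
```

>>> move_arm --pt "0 0 0" --pt "0 0 0" --pt "0 0 0" --pt "0 0 0" --pt "0 0 0" --twist '[0,0,0,0,0]' --gripper '[0.5,1,1,1,1]'

```text
time: 31.92
tool_pos: [0.3415, -0.011, 0.0104]
orientation: [0.005, -0.091, 0.995, -0.039]
force: [0.8, -1.0, -1.4]
finger_gap: 0.0855
finger_force: 0.0
```

>>> move_arm --pt "0 0 0.6" --pt "0 0 1.6" --pt "0 0 2.6" --pt "0 0 3.6" --pt "0 0 4.5" --twist '[0,0,0,0,0]' --gripper '[1,1,1,1,1]'

```text
time: 32.55
tool_pos: [0.3415, -0.011, 0.1464]
orientation: [0.005, -0.091, 0.995, -0.039]
force: [0.3, -0.3, -0.6]
finger_gap: 0.0855
finger_force: 0.0
```

```bash
python3 - <<'E'
from h import *
o=env.observe();print(o['tool_pos'],o['force'],o['moment'])
s=snap('scene','s16.png');cmap(s,255,440,182,262,2,2)
t=snap('top','t16.png');cmap(t,240,345,122,250,2,2)
E
```

```text
[ 0.34145422 -0.01097068  0.14644751] [ 0.28375749 -0.26496192 -0.63404933] [0.04894834 0.02237342 0.01595308]
182 WWWWWWWWWWWWWWWWW....................................PPPPPPPPPPPP..........:#####:...........
184 WWWWWWWWWWWWWWWWWWWWW...............................P+.PPPPPPPPP...........#####.............
186 WWWWWWWWWWWWWWWWWWWWWW..............................PPP+.PPPPPP............###P#.............
188 WWWWWWWWWWWWWWWWWWWWW...............................PPPPPgPPP.............:##:##.............
190 WWWWWWWWWWWWWWWWWWWW.:..............................PPPPP:PP..............:####:.............
192 WWWWWWWWWWWWWWWWWWWW+................................PPPP:................#####:.............
194 WWWWWWWWWWWWWWWWWWW.::.................................PP.................:####..............
196 WWWWWWWWWWWWWWWWWW.:::.....................................:::::::........:###:..............
198 WWWWWWWWWWWWWWWWWW.::......................................::::::::::.....:###...............
200 WWWWWWWWWWWWWWWWW.:::.....................................::::::::::::::..:##:...............
202 WWWWW
[... 5942 characters left out ...]
....
226 ........................................+............
228 .....................................+...............
230 .....................................................
232 .....................................................
234 .........................................+...........
236 ....................................................:
238 ...................................................::
240 ......................................+............::
242 ...................................................::
244 ..........................................+.....:::::
246 ...............................................::::::
248 ...............................................::::::
```

The slab is level on the shim, with its corner at row 185. The bar lies flat with its tip at top-view row ~215, well clear of the block, whose sole ends at row 196. Handing in.

```bash
python3 - <<'E'
from h import *
print(env.sign_off())
E
```

```text
the job is handed in; nothing more can be done
None
```

I handed the job in after about 33 s: the slab sits level on the wooden shim (about 60 mm under the edge) and the bar lies flat, clear of the block and slab. The handle slipped from the grip at the fulcrum and its own weight pried the edge up, so I only pressed it home afterwards; my 10 picture views were used up, so later checks, including the final state, are from pixel data.

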